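Set up a drill core and its cut slices for the class photograph

ROBOT

A 7-joint arm with a two-finger parallel gripper is mounted at the origin on the work surface. World frame = base frame: x ahead of the robot, y to its left, z up, the work surface at z = 0. Lengths are in mm, angles in rad, forces in N, time in s.
With the tool pointing down it reaches from about 400 to 875 mm from the base axis. Payload 4.4 kg.
Tool frame: the origin (TCP) lies at the very end of the fingers, on their centre line; the grasp point (between the pads) lies 19 mm behind it; y points along the fingers, z is the direction in which the jaws open and shut, and the axes are right-handed (so a half turn about y gives the same grasp; the last joint's range is limited). The gripper opens to 85 mm and grips with 20 to 120 N. Pads are 22 mm wide; open, the fingers measure 114 mm over their backs; the gripper's body (76 mm by 85 mm) begins 54 mm behind the grasp point. The pads swing forward as they close: fully open they stand 13 mm farther back than shut.
Start: joints at [1.204, 0.628, 0.038, 1.517, -0.027, 0.996, -0.02], TCP at [192.614, -620.821, 199.613] pointing down, gripper open.
Joint ranges: [-3.06, 3.06], [-0.37, 2.12], [-1.25, 1.32], [0.18, 2.47], [-1.1, 4.24], [0.23, 1.98], [-2.94, 2.94]. Speed limits (rad/s): [2.57, 2.57, 3.14, 3.14, 3.14, 3.14, 3.14].

INTERFACE

Orientations are given as [roll, pitch, yaw] about the fixed x, y, z axes, in that order (R = Rz(yaw) Ry(pitch) Rx(roll)).
In Python, from cell import ctrl, imaging, finish_job gives the robot as it stands.
- The arm moves only by the shell command python3 -m inch 'ROWS'. ROWS is JSON, one flat list of numbers, 7 for each row, row after row: the opening, from 0 (shut) to 1 (fully open), then the shift along the tool's x, y, z in cm, then the turn, a rotation vector about the tool's x, y, z in degrees. A call has 1 to 12 rows; each row is the pose to reach, as a shift and turn from the pose commanded when the call began, along the tool's axes at that moment; what a row does not reach only later rows make up. A row lasts 1/10 s, in which the tool goes at most 50 mm and 8.59 degrees, less where a joint would pass 70% of its speed; a pose out of reach is approached as far as the arm can. A call with a gripper value outside its range is refused whole. The fingers move at their own pace and stop on an object; the grip force is fixed at half the most. Time passes only in rows, so rows that repeat a pose let the fingers close. It gives the time, the measured TCP pose, the force and the opening at its end, in the units of the state.
- ctrl.read_state(): the state, without advancing time (a new reading comes with each control period).
- imaging.get_image(name): name is "scene" or "top" or "wrist"; returns a dict with "img" (420x560x3 uint8, red, green, blue), "fx", "fy", "cx", "cy" (pixels), "dist" ([k1, k2, p1, p2, k3] as OpenCV has them; the pictures are not rectified), "R" (3x3) and "t" (3): a world point X has camera coordinates R X + t. Camera axes: x right, y down, z forward; pixel columns grow to the right and rows downward; lengths in mm; the calibration is good to about 2 mm. A picture is of the moment at which its call begins. There is no depth.
- finish_job(): hands the job in, once; it reports no verdict.
The state is a dict: "clock": time; "qpos": joint angles; "qd": joint speeds; "tau": joint torques, N m; "eef_pos": TCP position; "tool_rot": TCP orientation; "force": force on the tool from outside, world axes, zero at the start; "torque": the same for the moment, N m; "width": finger opening in mm.
Only numpy, scipy, OpenCV 4.12 (cv2) and the standard library are available. Lean on these libraries where they do the work, as an engineer would, in place of code of your own. Each camera call takes 0.05 s, during which the arm holds its last target.

TASK

Get the rock core ready for its photograph: turn the core between its centres until the white line along it faces straight up, and take every mounted slice out of the bin and set it upright on the sloping board, so that they slide home and close up in one row against its low fence, discs face to face and foot against foot, starting from the low corner. When the line is up and every slice is home, press the camera release button all the way down and let it go; do not press it while the line is not up, and leave the beaker and the jar alone.

Things in the scene. Friction and masses are not known exactly. Their poses are not given: they have to be found in the camera images.
- core_centre (a point): Middle of the drill core, on its axis: a dark grey rock cylinder, 52 mm in diameter, 130 mm long, held level between two centres 110 mm above the table. Its y axis runs along the core; its z axis points out through the white line (a 7 mm painted stripe along the whole core), so the line is up when z is up. It turns either way without limit, light drag (0.06 N m), and stays where left.
- stand: Grey stand that carries the core, fixed; origin under its middle, right below the core's middle; y along the core. Base 90 x 210 x 12 mm; two posts 36 mm wide (x), 18 mm thick, 132 mm high, their middles 92 mm either side along y; 18 mm free between a core end and its post, 72 mm free under the core.
- core (a joint): Turn of the core in rad: 0 (or any whole turn) when the white line faces straight up; grows as the line goes over from up towards the stand's +x side (right-hand turn about the core's y axis), which is the side away from the robot.
- bin: Grey open bin on the table, fixed, 174 x 214 mm and 28 mm high, walls and floor 5 mm thick; origin at the middle of its underside, x along the 174 mm side. Three or four mounted slices stand in it.
- slice0_centre (a point): Middle of a mounted slice's disc (all alike; some may be absent): a rock disc, 52 mm in diameter, 22 mm thick, standing on edge on a smooth white foot 60 x 76 x 8 mm. x is the disc's axis, along the foot's 60 mm side: grip across the 22 mm thickness. y runs along the 76 mm side, z up out of the foot. The point is 32.5 mm, the disc's top 58.5 mm above the foot's underside. About 0.16 kg.
- slice1_centre (a point): Middle of a mounted slice's disc (all alike; some may be absent): a rock disc, 52 mm in diameter, 22 mm thick, standing on edge on a smooth white foot 60 x 76 x 8 mm. x is the disc's axis, along the foot's 60 mm side: grip across the 22 mm thickness. y runs along the 76 mm side, z up out of the foot. The point is 32.5 mm, the disc's top 58.5 mm above the foot's underside. About 0.16 kg.
- slice2_centre (a point): Middle of a mounted slice's disc (all alike; some may be absent): a rock disc, 52 mm in diameter, 22 mm thick, standing on edge on a smooth white foot 60 x 76 x 8 mm. x is the disc's axis, along the foot's 60 mm side: grip across the 22 mm thickness. y runs along the 76 mm side, z up out of the foot. The point is 32.5 mm, the disc's top 58.5 mm above the foot's underside. About 0.16 kg.
- slice3_centre (a point): Middle of a mounted slice's disc (all alike; some may be absent): a rock disc, 52 mm in diameter, 22 mm thick, standing on edge on a smooth white foot 60 x 76 x 8 mm. x is the disc's axis, along the foot's 60 mm side: grip across the 22 mm thickness. y runs along the 76 mm side, z up out of the foot. The point is 32.5 mm, the disc's top 58.5 mm above the foot's underside. About 0.16 kg.
- deck: Smooth aluminium surface of the sloping board, fixed. Origin on the surface in the inner low corner where the two fences meet. x runs up the slope away from the low fence (116 mm, climbing 15 degrees; the low fence is nearest the robot), y along the low fence away from the side fence (276 mm, climbing 12 degrees), z square to it. Fences: dark steel, 8 mm thick, 14 mm above the surface.
- board: Plywood base of the sloping board, 120 x 280 x 6 mm, origin under its middle, fixed. Feet set on the slope slide by themselves (friction about 0.1) into the corner. A slice is home when its foot touches the low fence with a 60 mm end and the side fence or next foot with a 76 mm side: its disc centre is then at deck x = 38, z = 32.5, y = 30, 90, 150 or 210 mm, its x axis along deck y.
- release_top (a point): Middle of the top of the camera release: a grey round push button, 36 mm in diameter, standing up from a flat black round housing 52 mm in diameter, its top 22 mm above the table. It goes straight down 6 mm (about 4 N fully down) and springs back.
- release (a joint): Travel of the release button in m: 0 released, 0.006 fully down.
- beaker: Empty glass beaker, 68 mm wide and 90 mm high, standing loose on the table; origin under its middle. Not to be moved.
- jar: Brown glass jar, 60 mm wide and 100 mm high, standing loose on the table; origin under its middle. Not to be moved.
Things that resemble listed ones, but are neither listed nor needed, are in the scene too. Leave any blue or green look-alike of the part that bears slice1_centre alone. What is shaped like the part that bears slice2_centre but blue or turquoise is not meant.

How it is judged (in metres and radians):
On the way, in this order (a step that is already met when the one before it is completed fails the run):
1. the core's line faces up and every slice is home on the board (angle between core_centre's own z axis and vertical below 0.17 rad and x of slice0_centre in the frame of deck between 0.03 and 0.044 m and z of slice0_centre in the frame of deck between 0.026 and 0.038 m and angle between the x axis of each of slice0_centre, slice1_centre, slice2_centre, slice3_centre and the y axis of deck, either way round below 0.1 rad and angle between each of slice0_centre, slice1_centre, slice2_centre, slice3_centre's own z axis and vertical below 0.6 rad and (y of slice0_centre in the frame of deck between 0.024 and 0.036 m or y of slice0_centre in the frame of deck between 0.084 and 0.097 m or y of slice0_centre in the frame of deck between 0.144 and 0.158 m or y of slice0_centre in the frame of deck between 0.204 and 0.219 m) and x of slice1_centre in the frame of deck between 0.03 and 0.044 m and z of slice1_centre in the frame of deck between 0.026 and 0.038 m and (y of slice1_centre in the frame of deck between 0.024 and 0.036 m or y of slice1_centre in the frame of deck between 0.084 and 0.097 m or y of slice1_centre in the frame of deck between 0.144 and 0.158 m or y of slice1_centre in the frame of deck between 0.204 and 0.219 m) and x of slice2_centre in the frame of deck between 0.03 and 0.044 m and z of slice2_centre in the frame of deck between 0.026 and 0.038 m and (y of slice2_centre in the frame of deck between 0.024 and 0.036 m or y of slice2_centre in the frame of deck between 0.084 and 0.097 m or y of slice2_centre in the frame of deck between 0.144 and 0.158 m or y of slice2_centre in the frame of deck between 0.204 and 0.219 m) and x of slice3_centre in the frame of deck between 0.03 and 0.044 m and z of slice3_centre in the frame of deck between 0.026 and 0.038 m and (y of slice3_centre in the frame of deck between 0.024 and 0.036 m or y of slice3_centre in the frame of deck between 0.084 and 0.097 m or y of slice3_centre in the frame of deck between 0.144 and 0.158 m or y of slice3_centre in the frame of deck between 0.204 and 0.219 m)), for 0.3 s.
2. the release is pressed fully down (value of joint release above 0.0045 m), for 0.02 s.
At the end, for the whole second after the job is handed in: White line within 10 degrees of straight up; every slice stands on its foot on the board, foot within 6 mm of the low fence, square to it within 0.1 rad, in the row from the corner (6 to 9 mm along the row), at rest; release pressed after that and out again (all of step 1 and linear speed of each of slice0, slice1, slice2, slice3 below 0.02 m/s and value of joint release below 0.002 m); the robot touches nothing.
It fails at once if the release is pressed while the core's line is not up (value of joint release above 0.004 m and angle between core_centre's own z axis and vertical above 0.2 rad).
It fails at once if the beaker is shifted by more than 30 mm or tipped (distance of beaker from where it was at the start of the episode above 0.03 m or angle between beaker's own z axis and vertical above 0.4 rad).
It fails at once if the jar is shifted by more than 30 mm or tipped (distance of jar from where it was at the start of the episode above 0.03 m or angle between jar's own z axis and vertical above 0.4 rad).
Of slice0, slice1, slice2, slice3 only 3 to 4 are there at a start; the rules pass over those that are not, and their reading is None.
At some moment in a run one of slice0, slice1, slice2, slice3 may be knocked a few centimetres aside while the robot is not near it.
It also fails if it takes over 210 s, if anything falls off the work surface, if the arm or the gripper's body presses on something with over 40 N, if the wrist force passes 120 N, or if a joint passes its speed limit or range.

## Working session

There is one attempt and no reset: what is moved stays moved. The work goes in short steps, Python scripts to look and compute and a shell command to move; the robot and the scene stay as the last step left them, time stands still between calls to the robot, and variables do not carry over. Pictures are saved under pics/ and viewed, and the job is handed in when it is done.

```bash
ls -la; mkdir -p pics; python3 - <<'E'
from cell import ctrl, imaging
import cv2
s=ctrl.read_state();print(s)
for n in("scene","top","wrist"):
    d=imaging.get_image(n);cv2.imwrite(f"pics/{n}0.png",d["img"][...,::-1])
    print(n,d["fx"],d["fy"],d["cx"],d["cy"],d["dist"],d["R"],d["t"])
E
```

```text
total 12
drwxr-xr-x  3 agent agent 4096 Dec  7 14:15 .
drwxr-xr-x 23 root  root  4096 Dec  7 14:15 ..
drwxr-xr-x  2 agent agent 4096 Dec  7 14:15 pics
{'clock': 0.0, 'qpos': array([ 1.20422785,  0.62930649,  0.0384464 ,  1.51836698, -0.02699169,
        0.99629723, -0.01998148]), 'qd': array([-1.07605193e-03,  8.88692610e-04, -1.04713085e-05,  2.11652407e-03,
       -1.60293284e-04, -1.40544050e-03, -2.18164155e-04]), 'tau': array([-5.79369098e-04, -5.63405085e+01,  1.22572806e+00, -1.93451142e+01,
        1.09319069e-02,  1.05787633e-02, -8.66778649e-07]), 'eef_pos': array([ 192.38621989, -620.16546461,  198.71523964]), 'tool_rot': array([-1.57265597e+00, -3.20287296e-05, -2.84080468e+00]), 'force': array([-0.37026166,  0.36746526, -0.53987528]), 'torque': array([-0.01623175, -0.01747971,  0.00889386]), 'width': 85.14686138402607}
scene 394.101554202668 394.101554202668 277.79888126297556 195.73037762624034 [-0.0184817  0.         0.         0.         0.       ] [[-0.11915065  0.99286728 -0.00420507]
 [ 0.76936507  0.08965014 -0.63248735]
 [-0.62759901 -0.07859651 -0.77455928]] [  35.73088471 -374.50995203 1430.24763696]
top 412.81499695129213 412.81499695129213 273.9570344384945 211.82849959896828 [-0.11688784  0.          0.          0.          0.        ] [[ 0.01074851 -0.99963534  0.02477221]
 [-0.98807929 -0.01442245 -0.15326872]
 [ 0.15357011 -0.0228295  -0.987874  ]] [  13.0756435   536.82835748 1119.60560061]
wrist 336.2485173599017 336.2485173599017 279.25434930195735 205.5714956571446 [0.00154173 0.         0.         0.         0.        ] [[ 0.2962729  -0.95510145 -0.00189492]
 [-0.91493164 -0.28438044  0.28640507]
 [-0.27408477 -0.08312034 -0.95810675]] [-649.23179858  -37.06625847  379.55525605]
```

View pics/scene0.png

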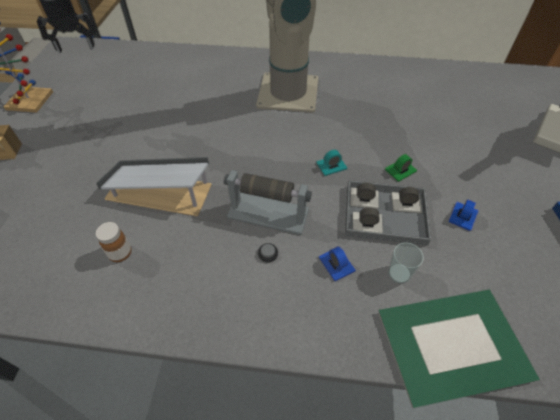

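View pics/top0.png

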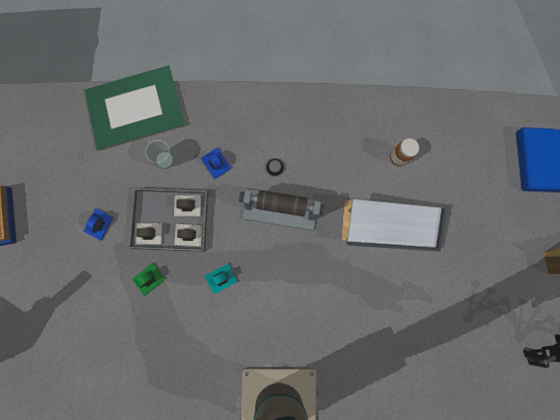

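View pics/wrist0.png

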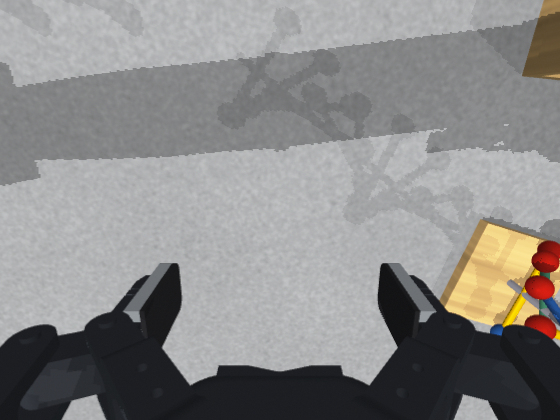

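Scene: three white-footed dark slices in the bin, at top-view pixels (187,205), (187,235) and (148,235). The look-alikes are blue (97,224), blue (216,163), green (148,279) and turquoise (221,278). The core is at (283,203), the button at (275,167) and the board at (393,223). No white line is visible yet, so I'll zoom in.

```bash
python3 - <<'E'
import cv2,numpy as np
t=cv2.imread("pics/top0.png");s=cv2.imread("pics/scene0.png")
a=cv2.resize(t[180:260,120:220],(500,400),interpolation=cv2.INTER_CUBIC)
b=cv2.resize(t[150:240,230:330],None,fx=4,fy=4,interpolation=cv2.INTER_CUBIC)
c=cv2.resize(s[160:270,215:325],None,fx=4,fy=4,interpolation=cv2.INTER_CUBIC)
d=cv2.resize(s[170:260,330:440],None,fx=4,fy=4,interpolation=cv2.INTER_CUBIC)
cv2.imwrite("pics/z1.png",cv2.resize(a,(500,400)));
h=np.zeros((450,850,3),np.uint8);h[:360,:400]=b;h[:440,405:845]=c
cv2.imwrite("pics/z2.png",cv2.resize(h,(800,424)));cv2.imwrite("pics/z3.png",d)
E
```

```text
(no output)
```

View pics/z1.png

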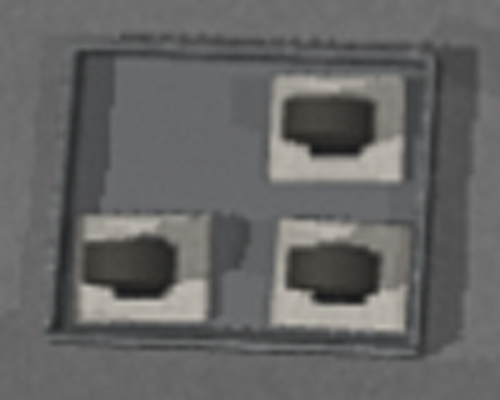

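View pics/z2.png

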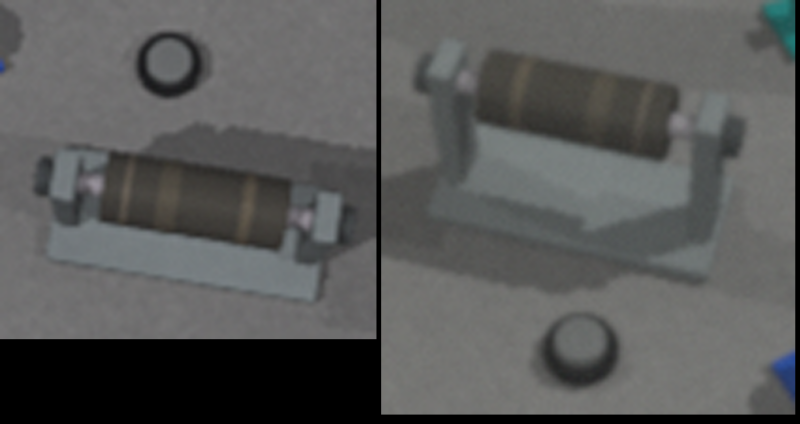

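View pics/z3.png

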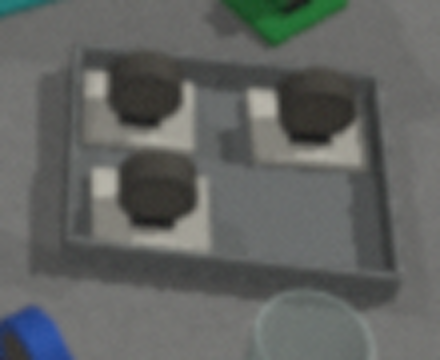

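```bash
cat > h.py <<'E'
import numpy as np,cv2
from scipy.spatial.transform import Rotation as Ro
from cell import ctrl, imaging
def snap(n,f=None):
    d=imaging.get_image(n)
    if f: cv2.imwrite(f"pics/{f}.png",np.ascontiguousarray(d["img"][...,::-1]))
    return d
def K(d): return np.array([[d["fx"],0,d["cx"]],[0,d["fy"],d["cy"]],[0,0,1.]])
def ray(d,uv):
    p=cv2.undistortPoints(np.array([[uv]],float),K(d),np.array(d["dist"],float))[0,0]
    R=np.array(d["R"]);v=R.T@np.array([p[0],p[1],1]);return -R.T@np.array(d["t"]),v/np.linalg.norm(v)
def onz(d,uv,z):
    o,v=ray(d,uv);return o+v*(z-o[2])/v[2]
def tri(*dv):
    A=np.zeros((3,3));b=np.zeros(3);L=[]
    for d,uv in dv:
        o,v=ray(d,uv);P=np.eye(3)-np.outer(v,v);A+=P;b+=P@o;L.append((o,P))
    X=np.linalg.solve(A,b);return X,[np.linalg.norm(P@(X-o)) for o,P in L]
def proj(d,X):
    R=np.array(d["R"]);rv=cv2.Rodrigues(R)[0]
    return cv2.projectPoints(np.array(X,float).reshape(-1,1,3),rv,np.array(d["t"],float),K(d),np.array(d["dist"],float))[0][:,0]
def pose():
    s=ctrl.read_state();return s["eef_pos"],Ro.from_euler("xyz",s["tool_rot"]),s
def go(p,R):
    "print shift cm / rotvec deg in tool axes to reach TCP p with Rotation R"
    p0,R0,s=pose()
    d=R0.inv().apply(np.array(p)-p0)/10;r=(R0.inv()*R).as_rotvec(degrees=True)
    print("shift cm",np.round(d,2),"turn deg",np.round(r,2),"rows>=",np.ceil(max(np.linalg.norm(d)/5,np.linalg.norm(r)/8.59)))
def frame(y,z):
    "tool rotation with fingers along y, jaws along about z"
    y=np.array(y,float);y/=np.linalg.norm(y);z=np.array(z,float);z-=y*(y@z);z/=np.linalg.norm(z)
    return Ro.from_matrix(np.stack([np.cross(y,z),y,z],1))
E
python3 - <<'E'
from h import *
w=snap("wrist");p,R,s=pose()
o=-np.array(w["R"]).T@np.array(w["t"]);print("cam in tool",R.inv().apply(o-p),"fwd",R.inv().apply(w["R"][2]),"right",R.inv().apply(w["R"][0]))
d=snap("top");c=snap("scene")
for n in(d,c):print(-np.array(n["R"]).T@np.array(n["t"]))
for n,uv,z in [("sl A",(187,205),50),("sl B",(187,235),50),("sl C",(147,234),50),("core",(283,203),130),("btn",(275,166),22),("beaker",(165,158),0),("jar",(402,157),0),("blueN",(216,163),20),("turq",(221,278),20),("green",(148,279),20),("blueL",(97,224),20),("binTL",(134,190),28),("binTR",(207,190),28),("binBR",(206,249),28),("binBL",(131,249),28)]:
    print(n,onz(d,uv,z).round())
for n,a,b in[("deck hi-left? ",(349,199),(208,160)),("deck far right",(440,208),(115,159.5))]:print(n)
E
python3 - <<'E'
import cv2,numpy as np
t=cv2.imread("pics/top0.png");s=cv2.imread("pics/scene0.png")
a=cv2.resize(t[185:265,330:455],None,fx=6,fy=6,interpolation=cv2.INTER_CUBIC)
b=cv2.resize(s[145:225,90:220],None,fx=6,fy=6,interpolation=cv2.INTER_CUBIC)
cv2.imwrite("pics/z4.png",a);cv2.imwrite("pics/z5.png",b)
E
```

```text
cam in tool [ -73.14530891 -174.10497488    0.1983293 ] fwd [ 2.86393364e-01  9.58111995e-01 -4.95834607e-04] right [5.03246472e-06 5.16007814e-04 9.99999867e-01]
[ 358.35048898   46.37328957 1187.98434494]
[1190.01422931  110.51131886  871.08902288]
sl A [551. 264.  50.]
sl B [467. 260.  50.]
sl C [468. 372.  50.]
core [546.  -1. 130.]
btn [675.  18.  22.]
beaker [701. 346.   0.]
jar [ 717. -369.    0.]
blueN [682. 190.  20.]
turq [350. 166.  20.]
green [344. 372.  20.]
blueL [497. 530.  20.]
binTL [596. 424.  28.]
binTR [599. 212.  28.]
binBR [430. 209.  28.]
binBL [427. 422.  28.]
deck hi-left? 
deck far right
```

View pics/z4.png

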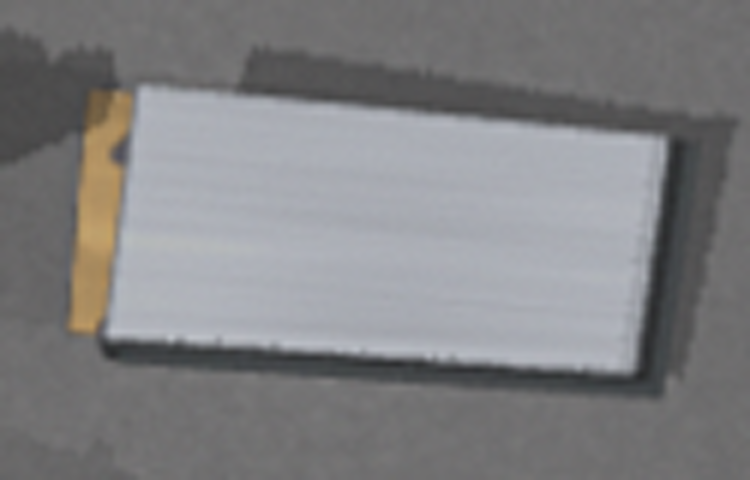

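View pics/z5.png

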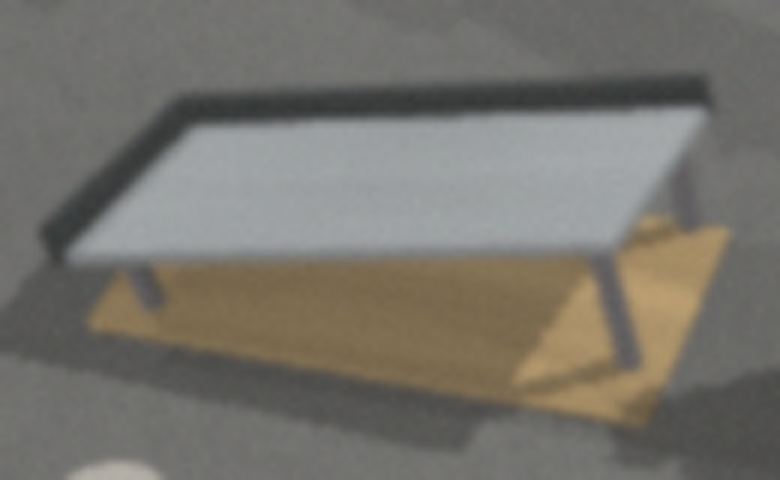

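```bash
python3 - <<'E'
from h import *
t=snap("top");c=snap("scene")
P={}
for n,a,b in[("far hi",(352.8,199.5),(189.5,186.2)),("far lo",(441.3,207.5),(102.5,187.8)),("near hi",(347.5,241.3),(208,162.8)),("origin",(436.2,247.5),(121.7,165.8))]:
    P[n],e=tri((t,a),(c,b));print(n,P[n].round(1),np.round(e,1))
for a,b in[("origin","near hi"),("far lo","far hi"),("origin","far lo"),("near hi","far hi")]:
    v=P[b]-P[a];L=np.linalg.norm(v);print(a,b,L.round(1),"climb",np.degrees(np.arcsin(v[2]/L)).round(1),"yaw",np.degrees(np.arctan2(v[1],v[0])).round(1))
E
```

```text
far hi [ 564.  -193.4  104.8] [2.6 2.6]
far lo [ 553.6 -457.9   51.8] [3.3 3.3]
near hi [ 452.6 -178.7   78.6] [1.1 1.1]
origin [ 441.4 -452.5   22. ] [0.7 0.7]
origin near hi 279.9 climb 11.7 yaw 87.7
far lo far hi 270.0 climb 11.3 yaw 87.8
origin far lo 116.2 climb 14.9 yaw -2.7
near hi far hi 115.4 climb 13.1 yaw -7.5
```

```bash
python3 - <<'E'
from h import *
print("mid");go([400,-250,280],frame([0,0,-1],[1,0,0]))
E
```

```text
mid
shift cm [-30.8   -8.04 -29.27] turn deg [ 1.000e-02 -7.276e+01 -1.000e-02] rows>= 9.0
```

```bash
python3 -m inch '[1,-3.4,-0.9,-3.2,0,-8,0, 1,-6.8,-1.8,-6.5,0,-16,0, 1,-10.2,-2.7,-9.7,0,-24,0, 1,-13.6,-3.6,-13,0,-32,0, 1,-17,-4.5,-16.2,0,-40,0, 1,-20.4,-5.4,-19.5,0,-48,0, 1,-23.8,-6.3,-22.7,0,-56,0, 1,-27.2,-7.2,-26,0,-64,0, 1,-30.8,-8,-29.2,0,-72.8,0, 1,-30.8,-8,-29.2,0,-72.8,0, 1,-30.8,-8,-29.2,0,-72.8,0]'
python3 - <<'E'
from h import *
a=np.radians(20)
print(pose()[2]["qpos"]);go([460,0,250],frame([np.sin(a),0,-np.cos(a)],[0,1,0]))
E
```

```text
clock: 1.5
eef_pos: [400.8, -250.1, 280.0]
tool_rot: [-1.57, -0.001, -1.568]
force: [-0.4, 0.2, 0.4]
width: 85.4
[ 0.7861239   0.29491394 -0.37579745  1.87410906  0.12806192  0.99492263
  0.3578362 ]
shift cm [-24.99   2.99   5.98] turn deg [ 15.67 -88.85 -15.64] rows>= 11.0
```

```bash
python3 -m inch '[1,-4.2,0.5,1,2.6,-15,-2.6, 1,-8.4,1,2,5.2,-30,-5.2, 1,-12.5,1.5,3,7.8,-44.4,-7.8, 1,-16.7,2,4,10.4,-59,-10.4, 1,-20.8,2.5,5,13,-74,-13, 1,-25,3,6,15.7,-88.8,-15.6, 1,-25,3,6,15.7,-88.8,-15.6, 1,-25,3,6,15.7,-88.8,-15.6, 1,-25,3,6,15.7,-88.8,-15.6, 1,-25,3,6,15.7,-88.8,-15.6, 1,-25,3,6,15.7,-88.8,-15.6, 1,-25,3,6,15.7,-88.8,-15.6]'
python3 - <<'E'
from h import *
a=np.radians(20)
print(pose()[2]["qpos"]);go([460,0,250],frame([np.sin(a),0,-np.cos(a)],[0,1,0]))
snap("wrist","w1")
E
```

```text
clock: 2.7
eef_pos: [459.1, -3.4, 249.0]
tool_rot: [-1.57, -0.347, -0.008]
force: [0.7, -0.1, -0.0]
width: 85.4
[ 0.61680216  0.1805386  -0.79994803  2.26143105  0.4365277   0.44396413
  1.04325455]
shift cm [ 0.12 -0.07  0.34] turn deg [ 0.11 -0.45 -0.14] rows>= 1.0
```

View pics/w1.png

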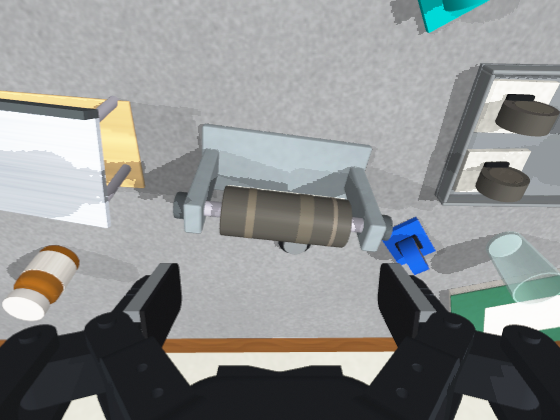

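```bash
python3 - <<'E'
from h import *
t=snap("top");c=snap("scene");w=snap("wrist")
A,e=tri((t,(254.7,198.9)),(c,(294.9,192.7)),(w,(358,225)));print("+y",A.round(1),np.round(e,1))
B,e=tri((t,(310.2,207.1)),(c,(237.3,181.8)),(w,(211,209)));print("-y",B.round(1),np.round(e,1))
print((A+B)/2,np.linalg.norm(A-B),np.degrees(np.arctan2(*(A-B)[:2])))
im=w["img"][150:270,160:410];cv2.imwrite("pics/w1c.png",cv2.resize(im,None,fx=3,fy=3,interpolation=cv2.INTER_CUBIC)[...,::-1])
E
```

```text
+y [560.7  76.2 115.4] [3.8 2.3 4.8]
-y [540.9 -74.  112.3] [1.4 1.2 1.8]
[550.81036797   1.09921396 113.8473493 ] 151.45992954401854 7.488051479421198
```

View pics/w1c.png

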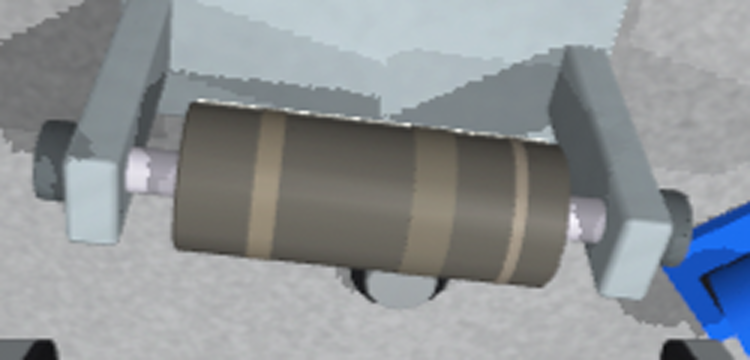

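```bash
python3 - <<'E'
from h import *
t=snap("top");c=snap("scene");w=snap("wrist")
for u in[(218.3,207.3),(350,222.7)]: print("wrist",onz(w,u,110).round(1))
for u in[(254.7,198.9),(310.2,207.1)]: print("top",onz(t,u,110).round(1))
for u in[(294.9,192.7),(237.3,181.8)]: print("scene",onz(c,u,110).round(1))
for n,d in(("t",t),("c",c),("w",w)):print(n,proj(d,[[546,0,110],[554.5,65,110],[537.5,-65,110]]).round(1).tolist())
E
```

```text
wrist [541.8 -63.9 110. ]
wrist [563.4  75.2 110. ]
top [559.9  73.  110. ]
top [540.  -74.7 110. ]
scene [558.6  74.7 110. ]
scene [539.5 -75.6 110. ]
t [[282.1, 204.5], [257.7, 200.9], [306.6, 208.0]]
c [[266.1, 186.3], [291.2, 191.1], [241.5, 181.6]]
w [[280.0, 210.2], [341.4, 216.3], [216.8, 203.9]]
```

```bash
cat >> h.py <<'E'
C=np.array([550.5,0.5,110.]);CU=np.array([.131,.991,0]);CU/=np.linalg.norm(CU);CN=np.array([CU[1],-CU[0],0])
def coregrip(th,back=0):
    a=np.radians(th);y=-np.sin(a)*CN-np.cos(a)*np.array([0,0,1]);z=np.cos(a)*CN-np.sin(a)*np.array([0,0,1])
    R=frame(y,z);return C+(19-back)*y,R
E
python3 - <<'E'
from h import *
go(*coregrip(-35,130))
print(coregrip(-35,130)[0])
E
```

```text
shift cm [0.87 5.51 0.94] turn deg [  9.19  95.87 -14.77] rows>= 12.0
[487.3820922    8.84353776 200.92587692]
```

```bash
python3 -m inch '[1,0.1,0.5,0.1,0.8,8,-1.2, 1,0.1,0.9,0.1,1.5,16,-2.5, 1,0.2,1.4,0.2,2.3,24,-3.7, 1,0.3,1.8,0.3,3,32,-5, 1,0.3,2.3,0.4,3.8,40,-6.2, 1,0.4,2.8,0.5,4.6,48,-7.4, 1,0.5,3.2,0.6,5.4,56,-8.6, 1,0.6,3.7,0.6,6.1,64,-9.9, 1,0.7,4.1,0.7,6.9,72,-11.1, 1,0.7,4.6,0.8,7.7,80,-12.3, 1,0.8,5,0.9,8.4,88,-13.6, 1,0.9,5.5,0.9,9.2,95.9,-14.8]'
python3 - <<'E'
from h import *
print(pose()[2]["qpos"]);go(*coregrip(-35,130));go(*coregrip(-35,0))
E
```

```text
clock: 4.25
eef_pos: [484.8, 6.6, 203.3]
tool_rot: [-1.106, -0.249, -1.141]
force: [0.2, -0.6, -0.1]
width: 85.4
[ 0.46543201  0.29635246 -0.75211061  2.45256642  1.74422421  0.32462207
 -1.39040422]
shift cm [-0.15  0.33  0.2 ] turn deg [ 4.13 34.58 -4.42] rows>= 5.0
shift cm [ 1.07 13.26  0.79] turn deg [ 4.13 34.58 -4.42] rows>= 5.0
```

```bash
python3 - <<'E'
from h import *
go(*coregrip(-15,110));print(coregrip(-15,110)[0])
E
```

```text
shift cm [1.84 2.59 2.87] turn deg [-15.25  34.92   1.66] rows>= 5.0
[527.15058859   3.58655186 197.89925019]
```

```bash
python3 -m inch '[1,0.4,0.5,0.6,-3,7,0.3, 1,0.8,1,1.2,-6,14,0.6, 1,1.1,1.5,1.7,-9,21,1, 1,1.5,2,2.3,-12,28,1.3, 1,1.8,2.6,2.9,-15.2,34.9,1.7, 1,1.8,2.6,2.9,-15.2,34.9,1.7, 1,1.8,2.6,2.9,-15.2,34.9,1.7, 1,1.8,2.6,2.9,-15.2,34.9,1.7]'
python3 - <<'E'
from h import *
print(pose()[2]["qpos"]);go(*coregrip(-15,110));go(*coregrip(-15,0))
snap("wrist","w2")
E
```

```text
clock: 5.05
eef_pos: [526.2, 3.9, 197.2]
tool_rot: [-1.31, -0.002, -1.697]
force: [0.3, 0.7, 0.9]
width: 85.5
[ 0.45860742  0.42578639 -0.76674039  2.10450635  0.73182244  0.59003664
 -0.94300414]
shift cm [ 0.02 -0.04  0.11] turn deg [0.06 0.3  0.02] rows>= 1.0
shift cm [1.000e-02 1.096e+01 1.200e-01] turn deg [0.06 0.3  0.02] rows>= 3.0
```

View pics/w2.png

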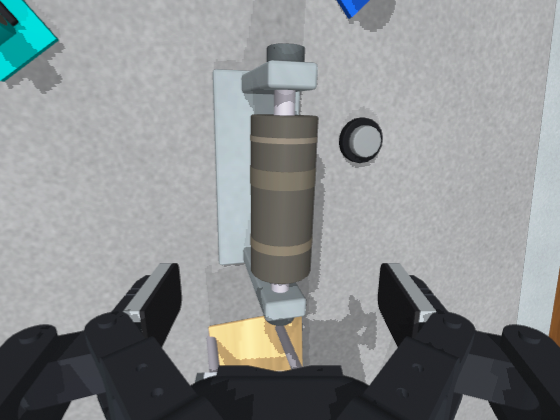

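```bash
python3 -m inch '[1,0,3,0.3,0,1.5,0, 1,0,6,0.3,0,1.5,0, 1,0,8.5,0.3,0,1.5,0, 1,0,10.5,0.3,0,1.5,0, 1,0,11,0.3,0,1.5,0]'
python3 -m inch '[0.4,0,0,0,0,0,0, 0.4,0,0,0,0,0,0, 0.4,0,0,0,0,0,0, 0.4,0,0,0,0,0,0, 0.4,0,0,0,0,0,0, 0.4,0,0,0,0,0,0]'
```

```text
clock: 5.6
eef_pos: [556.1, -0.2, 90.3]
tool_rot: [-1.313, 0.004, -1.722]
force: [-0.3, 0.4, 0.7]
width: 85.4
clock: 6.2
eef_pos: [556.1, 0.0, 93.2]
tool_rot: [-1.31, 0.005, -1.724]
force: [-8.4, 1.4, 10.3]
width: 36.2
```

```bash
python3 - <<'E'
from h import *
p,R,s=pose();print(s["width"],s["force"],s["torque"])
snap("wrist","w3");d=snap("scene");cv2.imwrite("pics/s3.png",cv2.resize(d["img"][120:260,200:340],None,fx=4,fy=4,interpolation=cv2.INTER_CUBIC)[...,::-1])
E
```

```text
36.24051208123707 [-8.36191399  1.39755432 10.32487482] [ 0.30803013  1.58220353 -0.0674874 ]
```

View pics/w3.png

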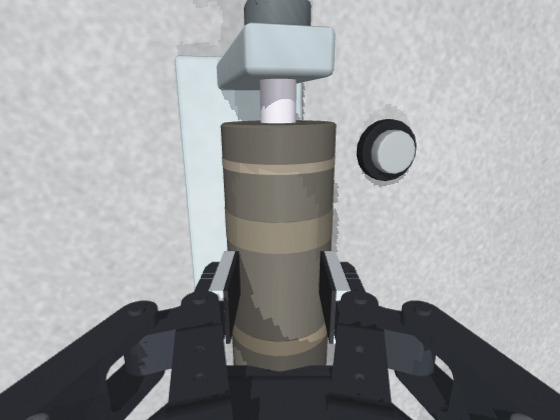

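View pics/s3.png

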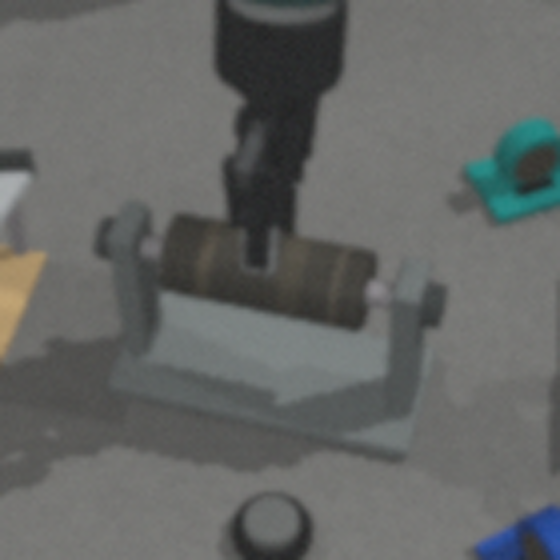

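```bash
python3 - <<'E'
from h import *
p,R,s=pose();d=snap("scene")
for nm,v in[("tcp",[0,0,0]),("tip+",[0,0,18]),("pad+",[0,-19,18]),("tip+ back14",[0,-5,18+14]),("tip+out",[0,0,32])]:
    print(nm,(R.apply(v)+p).round(1),((proj(d,R.apply(v)+p)[0]-[200,120])*4).round())
print("core mid",((proj(d,[551,0.5,110])[0]-[200,120])*4).round())
t=snap("top");cv2.imwrite("pics/t3.png",cv2.resize(t["img"][150:250,230:330],None,fx=5,fy=5,interpolation=cv2.INTER_CUBIC)[...,::-1])
E
```

```text
tcp [5.561e+02 1.000e-01 9.320e+01] [263. 294.]
tip+ [573.3  -2.6  97.8] [255. 310.]
pad+ [568.4  -1.9 116.2] [256. 286.]
tip+ back14 [585.4  -4.5 106.3] [249. 316.]
tip+out [586.7  -4.7 101.4] [248. 323.]
core mid [264. 271.]
```

```bash
python3 -m inch '[1,0,0,0,0,0,0, 1,0,0,0,0,0,0, 1,0,0,0,0,0,0, 1,0,0,0,0,0,0, 1,0,0,0,0,0,0]'; python3 - <<'E'
from h import *
p,R,s=pose();print(s["width"],s["force"])
snap("wrist","w4");d=snap("scene");cv2.imwrite("pics/s4.png",cv2.resize(d["img"][140:240,210:310],None,fx=6,fy=6,interpolation=cv2.INTER_CUBIC)[...,::-1])
for nm,v in[("tcp",[0,0,0]),("tip+ b13",[0,-13,42]),("pad+ b13",[0,-32,42])]:
    print(nm,((proj(d,R.apply(v)+p)[0]-[210,140])*6).round())
E
```

```text
clock: 6.9
eef_pos: [557.8, -0.4, 92.1]
tool_rot: [-1.31, 0.006, -1.724]
force: [0.7, 0.2, 0.2]
width: 85.2
85.2000280594452 [0.70667098 0.2226302  0.24226196]
tcp [333. 326.]
tip+ b13 [305. 357.]
pad+ b13 [306. 320.]
```

View pics/s4.png

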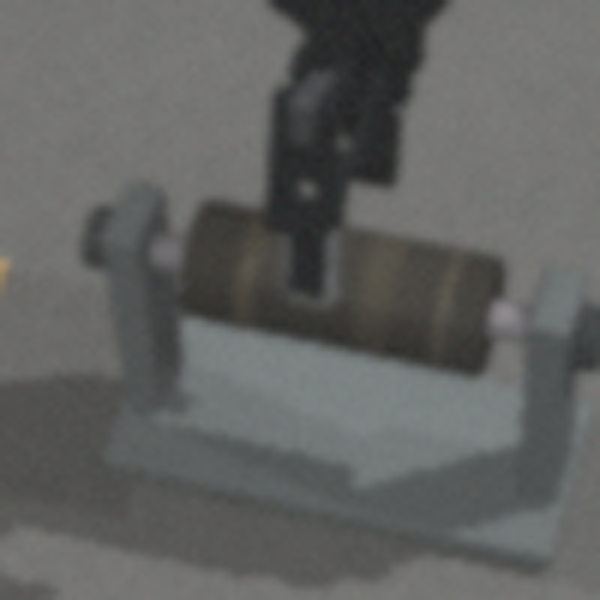

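View pics/w4.png

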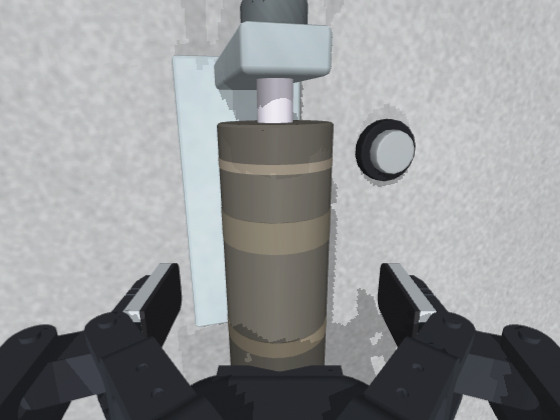

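The fingertips show about 28 mm further back along the tool than the stated TCP, and the scene and wrist views agree on this. The first grip therefore pinched the core too high. I'll open, go deeper and regrip.

```bash
python3 -m inch '[1,0,1,-0.15,0,0,0, 1,0,2,-0.15,0,0,0, 1,0,3,-0.15,0,0,0, 1,0,3.6,-0.15,0,0,0, 1,0,3.6,-0.15,0,0,0]'
python3 -m inch '[0.3,0,0,0,0,0,0, 0.3,0,0,0,0,0,0, 0.3,0,0,0,0,0,0, 0.3,0,0,0,0,0,0, 0.3,0,0,0,0,0,0, 0.3,0,0,0,0,0,0]'
python3 - <<'E'
from h import *
snap("wrist","w5")
E
```

```text
clock: 7.5
eef_pos: [565.2, -1.2, 56.1]
tool_rot: [-1.311, 0.005, -1.723]
force: [0.1, -0.4, -0.1]
width: 85.4
clock: 8.1
eef_pos: [565.4, -1.3, 57.6]
tool_rot: [-1.309, 0.006, -1.724]
force: [-2.4, 0.0, 4.7]
width: 50.3
```

View pics/w5.png

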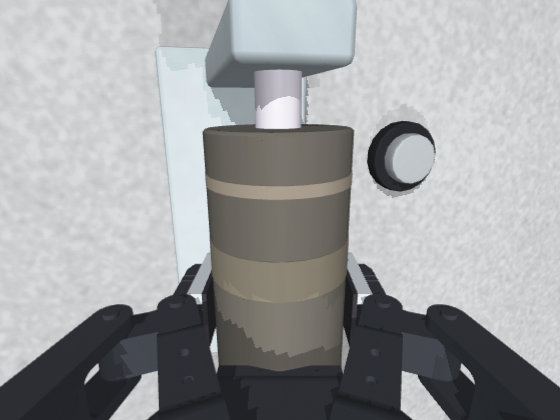

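```bash
python3 -m inch '[0.3,0,-0.02,-0.38,-4,0,0, 0.3,0,-0.05,-0.75,-8,0,0, 0.3,0,-0.12,-1.12,-12,0,0, 0.3,0,-0.21,-1.49,-16,0,0, 0.3,0,-0.21,-1.49,-16,0,0]'
python3 - <<'E'
from h import *
snap("wrist","w6");p,R,s=pose();print(s["qpos"],R.as_matrix().round(3))
E
```

```text
clock: 8.65
eef_pos: [550.4, 1.2, 55.8]
tool_rot: [-1.592, 0.006, -1.726]
force: [-4.3, 0.1, 10.5]
width: 50.4
[ 0.39264463  0.79881766 -0.70440889  1.8876241   0.72747589  0.7508479
 -0.88234328] [[-0.154 -0.018  0.988]
 [-0.988  0.009 -0.153]
 [-0.006 -1.    -0.019]]
```

View pics/w6.png

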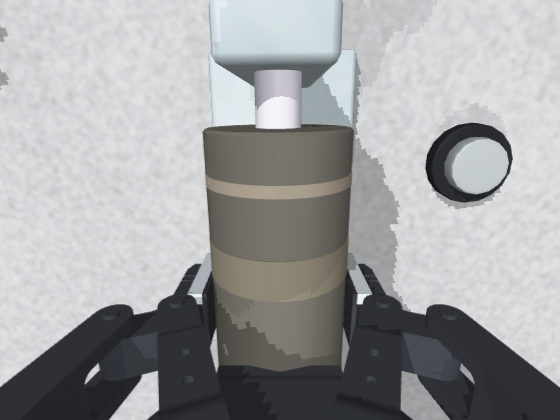

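```bash
python3 -m inch '[0.3,0,-0.03,-0.56,-6,0,0, 0.3,0,-0.12,-1.12,-12,0,0, 0.3,0,-0.26,-1.67,-18,0,0, 0.3,0,-0.47,-2.2,-24,0,0, 0.3,0,-0.72,-2.7,-30,0,0, 0.3,0,-1.03,-3.17,-36,0,0, 0.3,0,-1.03,-3.17,-36,0,0]'
python3 - <<'E'
from h import *
p,R,s=pose();print(s["qpos"],R.as_matrix()[:,1].round(3))
E
```

```text
clock: 9.4
eef_pos: [518.7, 6.2, 66.8]
tool_rot: [-2.225, 0.006, -1.724]
force: [-2.1, -1.9, 8.4]
width: 50.5
[ 0.35146989  1.11798231 -0.74929568  1.31547201  0.40281303  1.54979935
 -0.56705928] [-0.601  0.098 -0.793]
```

```bash
python3 -m inch '[0.3,0,-0.03,-0.56,-6,0,0, 0.3,0,-0.12,-1.12,-12,0,0, 0.3,0,-0.26,-1.67,-18,0,0, 0.3,0,-0.26,-1.67,-18,0,0]'
python3 - <<'E'
from h import *
p,R,s=pose();print(s["qpos"],R.as_matrix()[:,1].round(3))
t=snap("top")
cv2.imwrite("pics/t6.png",cv2.resize(t["img"][150:250,230:330],None,fx=5,fy=5,interpolation=cv2.INTER_CUBIC)[...,::-1])
E
```

```text
clock: 9.8
eef_pos: [506.7, 8.0, 79.0]
tool_rot: [-2.541, 0.007, -1.723]
force: [-3.3, -0.6, 6.6]
width: 50.6
[ 0.28606321  1.29158386 -0.71364215  1.03638683  0.31064084  1.91049678
 -0.51646092] [-0.815  0.129 -0.565]
```

View pics/t6.png

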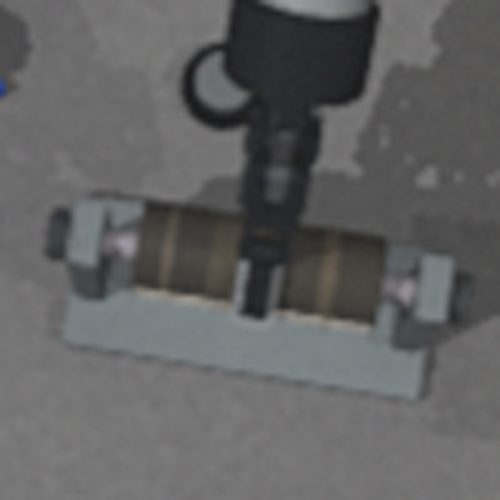

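```bash
python3 -m inch '[1,0,0,0,0,0,0, 1,0,0,0,0,0,0, 1,0,0,0,0,0,0, 1,0,0,0,0,0,0, 1,0,-0.05,0.75,8,0,0, 1,0,-0.21,1.49,16,0,0, 1,0,-0.47,2.2,24,0,0, 1,0,-0.82,2.86,32,0,0, 1,0,-1.26,3.47,40,0,0]'
python3 - <<'E'
from h import *
p,R,s=pose();print(s["qpos"],R.as_matrix()[:,1].round(3));snap("wrist","w7")
E
```

```text
clock: 10.75
eef_pos: [539.0, 2.8, 57.8]
tool_rot: [-1.826, 0.007, -1.724]
force: [-0.3, 0.4, -0.1]
width: 84.9
[ 0.40472222  0.91098568 -0.75266767  1.67278763  0.55584656  1.06159215
 -0.70190229] [-0.248  0.045 -0.968]
```

View pics/w7.png

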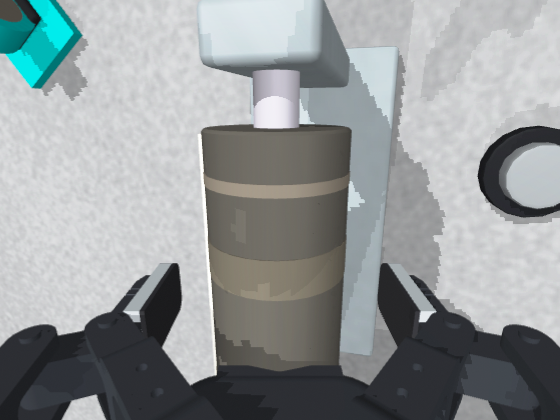

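```bash
python3 -m inch '[1,0,-0.05,0.75,8,0,0, 1,0,-0.21,1.49,16,0,0, 1,0,-0.47,2.2,24,0,0, 1,0,-0.63,2.54,28,0,0, 1,0,-0.63,2.54,28,0,0]'
python3 - <<'E'
from h import *
p,R,s=pose();print(s["qpos"],R.as_matrix()[:,1].round(3));w=snap("wrist","w8")
g=w["img"].astype(int);
for r in(150,220,240,320): 
    print(r,[ (c,g[r,c].tolist()) for c in range(196,230,2)])
E
```

```text
clock: 11.3
eef_pos: [562.2, -1.9, 56.6]
tool_rot: [-1.345, 0.0, -1.722]
force: [0.4, -0.5, 0.0]
width: 85.5
[ 0.19682153  0.67273188 -0.40959674  2.11068931  1.07353339  0.35044052
 -1.26534818] [ 0.221 -0.033 -0.975]
150 [(196, [212, 223, 227]), (198, [212, 223, 228]), (200, [213, 223, 228]), (202, [213, 224, 228]), (204, [218, 227, 228]), (206, [230, 230, 222]), (208, [230, 230, 222]), (210, [230, 230, 222]), (212, [253, 252, 250]), (214, [251, 251, 247]), (216, [85, 83, 76]), (218, [87, 84, 78]), (220, [89, 86, 80]), (222, [90, 87, 81]), (224, [92, 88, 82]), (226, [91, 89, 83]), (228, [94, 91, 85])]
220 [(196, [216, 227, 229]), (198, [216, 227, 229]), (200, [216, 227, 229]), (202, [216, 227, 230]), (204, [216, 227, 229]), (206, [217, 227, 231]), (208, [218, 227, 231]), (210, [228, 229, 224]), (212, [230, 230, 222]), (214, [230, 230, 222]), (216, [251, 251, 248]), (218, [251, 251, 247]), (220, [87, 84, 78]), (222, [88, 86, 78]), (224, [90, 87, 81]), (226, [91, 89, 81]), (228, [92, 89, 83])]
240 [(196, [215, 225, 228]), (198, [215, 224, 228]), (200, [214, 225, 228]), (202, [214, 225, 228]), (204, [215, 225, 228]), (206, [216, 225, 229]), (208, [216, 225, 229]), (210, [219, 227, 231]), (212, [230, 230, 223]), (214, [230, 230, 222]), (216, [235, 235, 228]), (218, [253, 253, 250]), (220, [221, 220, 209]), (222, [87, 86, 78]), (224, [90, 86, 81]), (226, [91, 89, 82]), (228, [92, 89, 83])]
320 [(196, [213, 225, 228]), (198, [213, 224, 229]), (200, [214, 224, 228]), (202, [212, 224, 228]), (204, [210, 223, 227]), (206, [209, 221, 225]), (208, [208, 221, 224]), (210, [207, 221, 224]), (212, [209, 221, 225]), (214, [209, 221, 224]), (216, [225, 228, 227]), (218, [237, 237, 230]), (220, [238, 237, 231]), (222, [254, 254, 252]), (224, [253, 252, 250]), (226, [95, 91, 85]), (228, [96, 93, 85])]
```

View pics/w8.png

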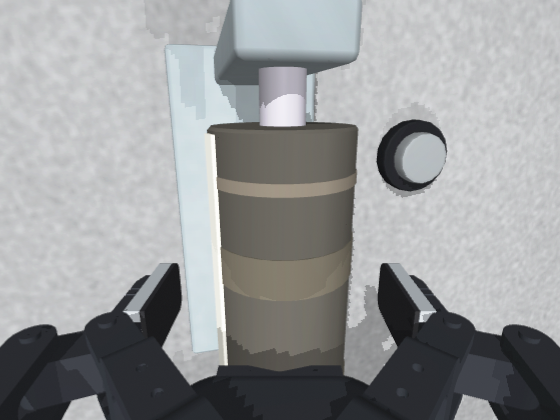

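```bash
python3 -m inch '[0.3,0,0,0.05,0,0,0, 0.3,0,0,0.05,0,0,0, 0.3,0,0,0.05,0,0,0, 0.3,0,0,0.05,0,0,0, 0.3,0,0,0.05,0,0,0, 0.3,0,-0.03,-0.56,-6,0,0, 0.3,0,-0.12,-1.12,-12,0,0, 0.3,0,-0.26,-1.67,-18,0,0, 0.3,0,-0.47,-2.2,-24,0,0, 0.3,0,-0.72,-2.7,-30,0,0, 0.3,0,-1.03,-3.17,-36,0,0, 0.3,0,-1.03,-3.17,-36,0,0]'
python3 - <<'E'
from h import *
p,R,s=pose();print(s["qpos"],R.as_matrix()[:,1].round(3))
E
```

```text
clock: 12.55
eef_pos: [529.6, 4.4, 59.3]
tool_rot: [-1.983, 0.007, -1.727]
force: [-4.0, 0.2, 7.4]
width: 50.6
[ 0.38748097  0.98771472 -0.75069848  1.5359549   0.47907286  1.25106673
 -0.63223496] [-0.394  0.068 -0.916]
```

```bash
python3 -m inch '[0.3,0,-0.03,-0.56,-6,0,0, 0.3,0,-0.12,-1.12,-12,0,0, 0.3,0,-0.26,-1.67,-18,0,0, 0.3,0,-0.47,-2.2,-24,0,0, 0.3,0,-0.72,-2.7,-30,0,0, 0.3,0,-0.72,-2.7,-30,0,0]'
python3 - <<'E'
from h import *
p,R,s=pose();print(s["qpos"],R.as_matrix()[:,1].round(3))
t=snap("top")
cv2.imwrite("pics/t9.png",cv2.resize(t["img"][150:250,230:330],None,fx=5,fy=5,interpolation=cv2.INTER_CUBIC)[...,::-1])
snap("wrist","w9")
E
```

```text
clock: 13.15
eef_pos: [507.1, 8.1, 77.1]
tool_rot: [-2.51, 0.009, -1.723]
force: [-7.5, 1.3, 6.1]
width: 50.3
[ 0.28875751  1.27012044 -0.70322043  1.06685876  0.310057    1.86964158
 -0.51034665] [-0.797  0.127 -0.591]
```

View pics/t9.png

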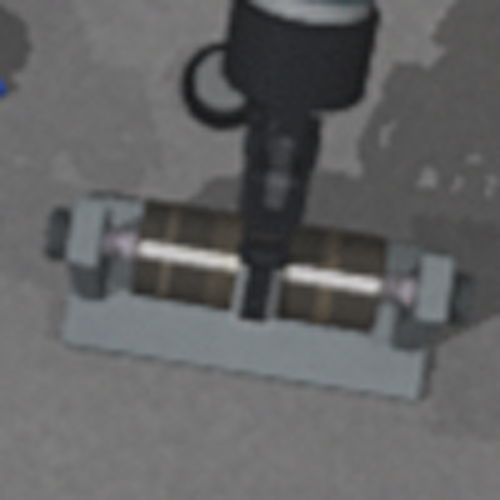

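View pics/w9.png

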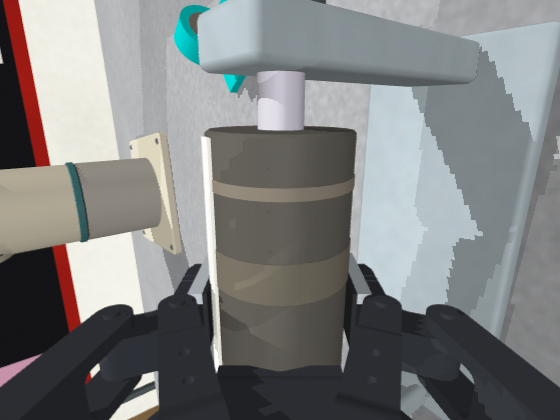

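```bash
cat >> h.py <<'E'
def lineang(d,ys=(-45,-38,38,45)):
    "white line angle from a camera, deg, at core stations y: bright centroid along the projected circumference"
    out=[]
    g=cv2.cvtColor(d["img"],cv2.COLOR_RGB2GRAY).astype(np.float32)
    cam=-np.array(d["R"]).T@np.array(d["t"])
    for s in ys:
        b=C+CU*s;ph=np.radians(np.arange(-120,121,1.0))
        n=np.sin(ph)[:,None]*CN+np.cos(ph)[:,None]*np.array([0,0,1]);P=b+26*n
        vis=np.einsum('ij,ij->i',cam-P,n)/np.linalg.norm(cam-P,axis=1)>0.25
        uv=proj(d,P).astype(np.float32);v=cv2.remap(g,uv[:,:1],uv[:,1:],cv2.INTER_LINEAR)[:,0]
        v=np.where(vis,v,np.nan);w=np.clip(v-np.nanmedian(v)-40,0,None);w=np.nan_to_num(w)
        out.append((s,round(float((w*np.degrees(ph)).sum()/max(w.sum(),1e-6)),1),float(np.nanmax(v))))
    return out
E
python3 - <<'E'
from h import *
print(lineang(snap("top")));print(lineang(snap("scene")))
E
```

```text
[(-45, -13.8, 200.361328125), (-38, -13.6, 195.390625), (38, -11.0, 199.40625), (45, -10.6, 191.140625)]
[(-45, -19.1, 159.7646484375), (-38, -19.1, 161.875), (38, -17.9, 155.583984375), (45, -17.1, 156.0546875)]
```

```bash
python3 -m inch '[1,0,0,0,0,0,0, 1,0,0,0,0,0,0, 1,0,0,0,0,0,0, 1,0,0,0,0,0,0, 1,0,-0.05,0.75,8,0,0, 1,0,-0.21,1.49,16,0,0, 1,0,-0.47,2.2,24,0,0, 1,0,-0.82,2.86,32,0,0, 1,0,-1.26,3.47,40,0,0, 1,0,-1.26,3.47,40,0,0]'
python3 - <<'E'
from h import *
p,R,s=pose();print(s["qpos"],R.as_matrix()[:,1].round(3));w=snap("wrist","w10")
print(lineang(snap("top")));print(lineang(snap("scene")));print(lineang(w,(20,30,40,50)))
E
```

```text
clock: 14.35
eef_pos: [535.9, 2.9, 58.4]
tool_rot: [-1.799, 0.004, -1.719]
force: [-0.3, -0.5, 0.2]
width: 85.5
[ 0.39728264  0.88651833 -0.73428899  1.70941036  0.55946718  1.01595915
 -0.70767242] [-0.223  0.037 -0.974]
[(-45, -13.6, 158.8818359375), (-38, -13.9, 157.515625), (38, -11.0, 197.40625), (45, -10.7, 186.3671875)]
[(-45, 112.0, 104.53125), (-38, 0.0, 76.953125), (38, -17.4, 153.552734375), (45, -16.2, 148.4453125)]
[(20, -9.3, 254.0), (30, -11.0, 254.0), (40, -13.3, 254.0), (50, -10.8, 254.0)]
```

View pics/w10.png

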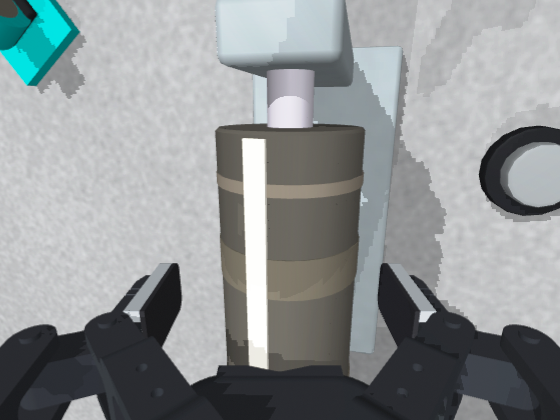

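```bash
python3 -m inch '[0.3,0,0,0.35,0,0,0, 0.3,0,0,0.35,0,0,0, 0.3,0,0,0.35,0,0,0, 0.3,0,0,0.35,0,0,0, 0.3,0,0,0.35,0,0,0, 0.3,0,-0.04,-0.25,-6.5,0,0, 0.3,0,-0.14,-0.87,-13.5,0,0, 0.3,0,-0.14,-0.87,-13.5,0,0, 1,0,-0.14,-0.87,-13.5,0,0, 1,0,-0.14,-0.87,-13.5,0,0, 1,0,-0.14,-0.87,-13.5,0,0, 1,0,-0.14,-0.87,-13.5,0,0]'
python3 - <<'E'
from h import *
p,R,s=pose();print(R.as_matrix()[:,1].round(3));w=snap("wrist","w11")
print(lineang(snap("top")));print(lineang(w,(20,30,40,50)))
g=cv2.cvtColor(w["img"],cv2.COLOR_RGB2GRAY);i=np.where(g[160,200:380]>235)[0]+200;j=np.where(g[160,200:380]<130)[0]+200
print("line",i.min(),i.max(),"core",j.min(),j.max())
E
```

```text
clock: 15.7
eef_pos: [532.1, 3.8, 59.6]
tool_rot: [-2.033, 0.006, -1.724]
force: [0.0, -0.2, -1.0]
width: 85.2
[-0.44   0.073 -0.895]
[(-45, -7.9, 156.41015625), (-38, -9.0, 167.39453125), (38, -5.3, 195.5615234375), (45, -4.6, 190.9921875)]
[(20, -4.1, 254.0), (30, -4.0, 255.0), (40, -6.5, 254.0), (50, -3.6, 254.0)]
line 205 222 core 200 338
```

View pics/w11.png

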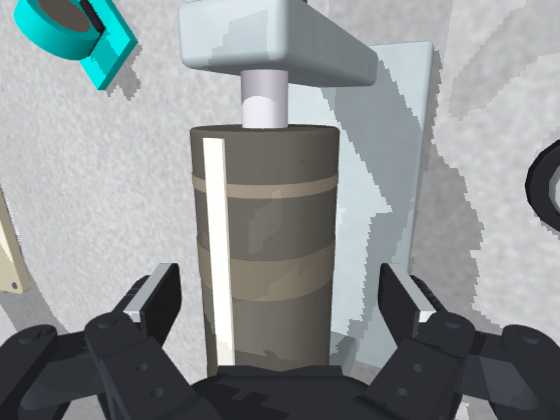

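```bash
python3 -m inch '[1,0,0,-0.45,0,0,0, 0.3,0,0,-0.45,0,0,0, 0.3,0,0,-0.45,0,0,0, 0.3,0,0,-0.45,0,0,0, 0.3,0,0,-0.45,0,0,0, 0.3,0,0,-0.45,0,0,0, 0.3,0,-0.03,-0.85,-4.5,0,0, 0.3,0,-0.06,-1.25,-8.5,0,0, 0.3,0,-0.06,-1.25,-8.5,0,0, 0.3,0,-0.06,-1.25,-8.5,0,0]'
python3 - <<'E'
from h import *
p,R,s=pose();print(R.as_matrix()[:,1].round(3));w=snap("wrist","w12")
print(lineang(snap("top")));print(lineang(w,(20,30,40,50)))
g=cv2.cvtColor(w["img"],cv2.COLOR_RGB2GRAY);i=np.where(g[160,190:380]>235)[0]+190;j=np.where(g[160,190:380]<130)[0]+190
print("line",i.min(),i.max(),"core",j.min(),j.max())
E
```

```text
clock: 16.8
eef_pos: [521.1, 5.4, 66.3]
tool_rot: [-2.183, 0.005, -1.724]
force: [1.9, -2.1, 6.2]
width: 50.4
[-0.567  0.092 -0.818]
[(-45, -0.5, 176.3125), (-38, 1.1, 152.3212890625), (38, 3.7, 182.71875), (45, 4.0, 186.2255859375)]
[(20, 4.3, 255.0), (30, 4.4, 254.0), (40, 2.5, 254.0), (50, 5.0, 254.0)]
line 222 239 core 207 352
```

View pics/w12.png

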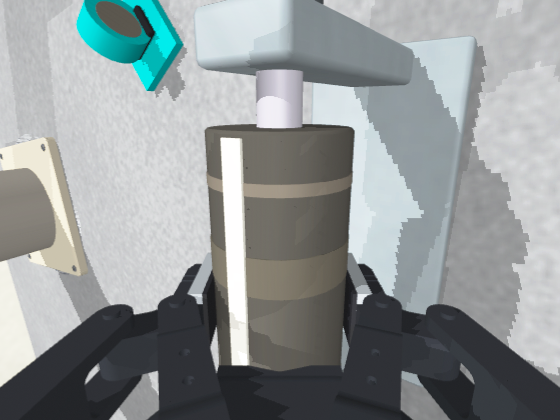

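```bash
python3 -m inch '[0.7,0,0,0,0,0,0, 0.8,0,0,0,0,0,0, 1,0,0,0,0,0,0, 1,0,0,0,0,0,0, 1,0,0,0,0,0,0, 1,0,-3,0,0,0,0, 1,0,-7,0,0,0,0, 1,0,-11,0,0,0,0, 1,0,-14,0,0,0,0, 1,0,-14,0,0,0,0]'
python3 - <<'E'
from h import *
p,R,s=pose();w=snap("wrist","w13")
t=snap("top");c=snap("scene")
print(lineang(t),lineang(c),lineang(w,(0,20,30,40,50)))
cv2.imwrite("pics/t13.png",cv2.resize(t["img"][150:250,230:330],None,fx=5,fy=5,interpolation=cv2.INTER_CUBIC)[...,::-1])
E
```

```text
clock: 17.9
eef_pos: [603.3, -6.6, 183.3]
tool_rot: [-2.175, 0.008, -1.726]
force: [-0.2, -0.2, -0.7]
width: 85.4
[(-45, 0.2, 194.5625), (-38, 0.7, 198.19921875), (38, 3.7, 193.53125), (45, 4.0, 197.859375)] [(-45, -9.2, 106.189453125), (-38, 0.0, 63.9765625), (38, 0.0, 179.609375), (45, 0.3, 174.4296875)] [(0, 3.7, 254.0), (20, 4.8, 254.0), (30, 3.5, 254.0), (40, 2.6, 254.0), (50, 5.5, 254.0)]
```

View pics/w13.png

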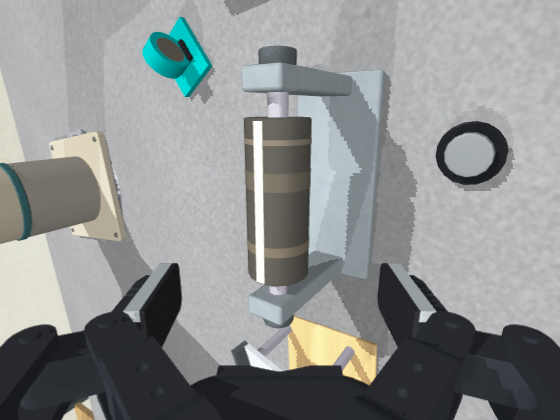

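```bash
python3 - <<'E'
from h import *
go([510,320,280],frame([0,0,-1],[1,0,0]))
E
```

```text
shift cm [-31.05  -0.15 -16.97] turn deg [35.04 -8.36 -2.96] rows>= 8.0
```

```bash
python3 -m inch '[1,-3.4,-0.5,-1.2,4,-0.9,-0.3, 1,-6.8,-1,-2.6,8,-1.8,-0.6, 1,-10.2,-1.2,-4.2,12,-2.7,-1, 1,-13.6,-1.2,-6,16,-3.6,-1.3, 1,-17,-1,-8,20,-4.6,-1.7, 1,-20.4,-0.8,-10,24,-5.6,-2, 1,-24,-0.5,-12.4,28,-6.6,-2.4, 1,-27.5,-0.3,-14.8,32,-7.6,-2.7, 1,-31,-0.15,-17,35,-8.4,-3, 1,-31,-0.15,-17,35,-8.4,-3, 1,-31,-0.15,-17,35,-8.4,-3]'
python3 - <<'E'
from h import *
snap("wrist","w14");print(pose()[2]["qpos"])
t=snap("top");print(lineang(t,(-45,-35,-20,0,20,35,45)),lineang(snap("scene"),(-45,-35,-20,0,20,35,45)))
E
```

```text
clock: 19.15
eef_pos: [508.7, 319.9, 280.4]
tool_rot: [-1.571, -0.002, -1.567]
force: [1.2, -1.0, 0.3]
width: 85.7
[-0.11242832  0.59194199 -0.83304945  1.53545065  0.45661145  1.22055156
 -1.02005065]
[(-45, 0.2, 188.4375), (-35, 0.7, 192.25), (-20, 1.4, 192.275390625), (0, 2.0, 192.8515625), (20, 3.2, 185.083984375), (35, 3.5, 193.2265625), (45, 4.1, 190.921875)] [(-45, -3.3, 176.791015625), (-35, -2.9, 177.859375), (-20, -2.3, 176.8125), (0, -1.3, 180.15625), (20, -0.6, 176.75390625), (35, 0.2, 177.44921875), (45, 0.3, 176.69921875)]
```

View pics/w14.png

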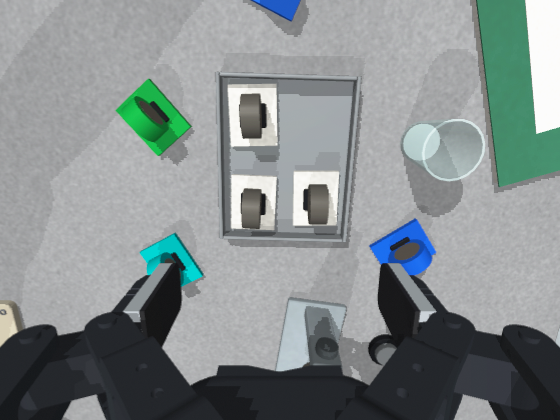

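```bash
cat >> h.py <<'E'
def feet(d,z=13,roi=None,thr=150):
    im=d["img"];hsv=cv2.cvtColor(im,cv2.COLOR_RGB2HSV)
    m=((hsv[...,2]>thr)&(hsv[...,1]<40)).astype(np.uint8)
    M=np.zeros_like(m);x0,y0,x1,y1=roi;M[y0:y1,x0:x1]=m[y0:y1,x0:x1]
    n,lab,st,_=cv2.connectedComponentsWithStats(cv2.morphologyEx(M,cv2.MORPH_OPEN,np.ones((3,3),np.uint8)))
    out=[]
    for i in range(1,n):
        if st[i,4]<150: continue
        c,_=cv2.findContours((lab==i).astype(np.uint8),cv2.RETR_EXTERNAL,cv2.CHAIN_APPROX_NONE)
        p=max(c,key=len)[:,0].astype(float)
        g=np.array([onz(d,q,z)[:2] for q in p],np.float32)
        out.append((st[i].tolist(),cv2.minAreaRect(g)))
    return out
E
python3 - <<'E'
from h import *
w=snap("wrist")
for th in(170,200):
  for f in feet(w,13,(226,80,345,235),th):print(th,f)
im=w["img"][70:250,210:370];cv2.imwrite("pics/w14c.png",cv2.resize(im,None,fx=3.3,fy=3.3,interpolation=cv2.INTER_CUBIC)[...,::-1])
E
```

```text
170 ([226, 82, 50, 63, 1879], ((475.0035400390625, 379.0486755371094), (61.18064880371094, 75.99307250976562), 0.9353122115135193))
170 ([275, 91, 70, 133, 6441], ((550.7227783203125, 318.38848876953125), (173.8082733154297, 89.73517608642578), 88.44288635253906))
170 ([229, 148, 24, 19, 391], ((460.5334777832031, 323.393310546875), (23.76401710510254, 30.16132926940918), 87.36795043945312))
170 ([229, 172, 46, 56, 1506], ((473.21319580078125, 264.8914794921875), (76.4858627319336, 60.985382080078125), 87.74771118164062))
200 ([226, 82, 49, 63, 1648], ((474.8616027832031, 378.7122802734375), (75.58250427246094, 60.13637924194336), 89.85342407226562))
200 ([292, 169, 46, 55, 1440], ((558.3121337890625, 270.0728454589844), (59.847694396972656, 76.06710815429688), 0.23979665338993073))
200 ([229, 173, 46, 54, 1335], ((473.5436096191406, 264.6644592285156), (75.20542907714844, 60.337669372558594), 88.56470489501953))
```

View pics/w14c.png

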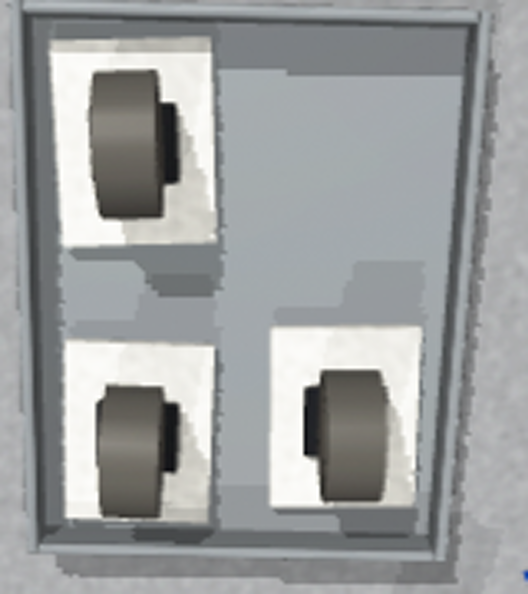

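```bash
python3 - <<'E'
from h import *
go([558.3,270.1,60],frame([0,0,-1],[1,0.0,0]))
E
```

```text
shift cm [ 4.67 21.97  4.73] turn deg [ 0.05 -0.17  0.11] rows>= 5.0
```

```bash
python3 -m inch '[0.42,1,4,1,0,0,0, 0.42,2,8,2,0,0,0, 0.42,3,12,3,0,0,0, 0.42,4,16,4,0,0,0, 0.42,4.7,20,4.7,0,0,0, 0.42,4.7,22,4.7,0,0,0, 0.42,4.7,22,4.7,0,0,0]'
python3 - <<'E'
from h import *
w=snap("wrist","w15");p,R,s=pose();print(s["width"])
c=snap("scene");cv2.imwrite("pics/s15.png",cv2.resize(c["img"][120:260,330:470],None,fx=4,fy=4,interpolation=cv2.INTER_CUBIC)[...,::-1])
for v in([0,-38,18],[0,-38,-18],[0,0,0]):print(((proj(c,R.apply(v)+p)[0]-[330,120])*4).round())
go([558.3,270.1,-9],frame([0,0,-1],[1,0.0,0]))
E
```

```text
clock: 20.05
eef_pos: [556.2, 268.8, 56.8]
tool_rot: [-1.577, -0.004, -1.574]
force: [-0.7, 0.1, 0.5]
width: 35.9
35.68051588339471
[173. 353.]
[171. 308.]
[161. 367.]
shift cm [0.21 6.99 0.03] turn deg [ 0.   -0.06 -0.01] rows>= 2.0
```

View pics/w15.png

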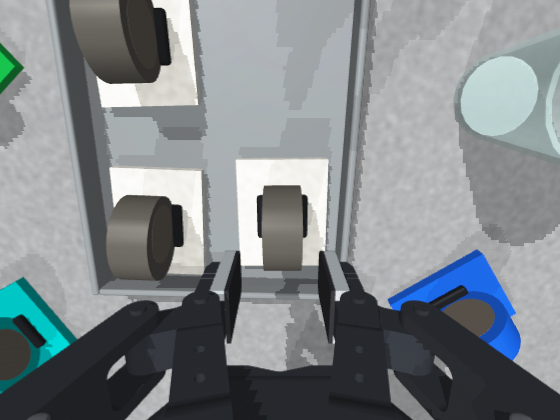

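View pics/s15.png

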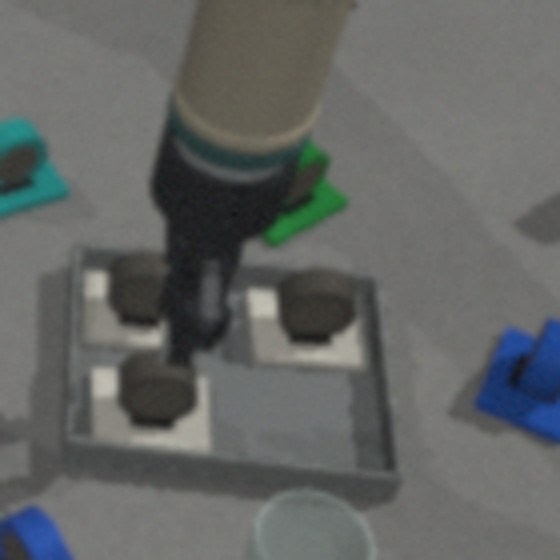

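```bash
python3 -m inch '[0.42,0.2,3,0.1,0,0,0, 0.42,0.2,5.5,0.1,0,0,0, 0.42,0.2,7,0.1,0,0,0, 0.42,0.2,7,0.1,0,0,0, 0.1,0.2,7,0.1,0,0,0, 0.1,0.2,7,0.1,0,0,0, 0.1,0.2,7,0.1,0,0,0, 0.1,0.2,7,0.1,0,0,0]'
python3 - <<'E'
from h import *
w=snap("wrist","w16")
E
```

```text
clock: 20.95
eef_pos: [559.7, 271.3, -7.5]
tool_rot: [-1.568, 0.001, -1.571]
force: [-0.0, -0.1, 5.6]
width: 21.2
```

View pics/w16.png

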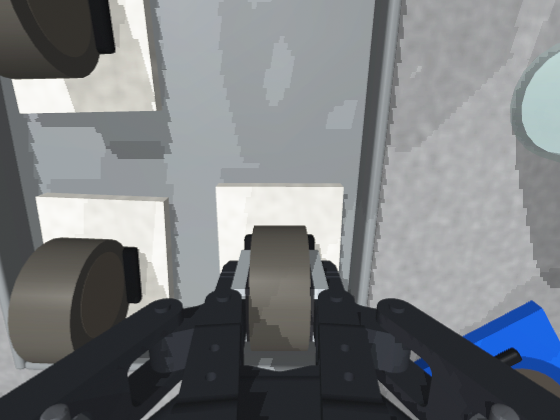

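```bash
cat >> h.py <<'E'
O=np.array([441.4,-452.5,22.0]);YAW=-2.4
def deck():
    a=np.radians(YAW);h=np.array([np.cos(a),np.sin(a),0])
    ex=h*np.cos(np.radians(15))+np.array([0,0,np.sin(np.radians(15))])
    n=np.array([-np.sin(a),np.cos(a),0]) # horizontal, perp
    # ey = n*c1+ h*c2 + z*sin12, unit, perp ex
    s=np.sin(np.radians(12));c2=-s*np.tan(np.radians(15));c1=np.sqrt(1-s*s-c2*c2)
    ey=n*c1+h*c2+np.array([0,0,s]);return ex,ey,np.cross(ex,ey)
def dp(x,y,z):
    ex,ey,ez=deck();return O+x*ex+y*ey+z*ez
def toolat(x,y,z,cx=1.2,back=45):
    "tool pose that puts the held slice's centre at deck x,y,z"
    ex,ey,ez=deck();R=frame(-ez,-ey);return dp(x,y,z)-R.apply([cx,-back,0]),R
E
python3 -m inch '[0.1,0,-3,0,0,0,0, 0.1,0,-7,0,0,0,0, 0.1,0,-12,0,0,0,0, 0.1,0,-17,0,0,0,0, 0.1,0,-22,0,0,0,0, 0.1,0,-25,0,0,0,0, 0.1,0,-25,0,0,0,0]'
python3 - <<'E'
from h import *
print(np.round(deck(),3));p,R=toolat(44,38,130);print(p);go(p,R);print("via");go([520,-100,270],frame([0,0,-1],[.7,-.7,0]))
E
```

```text
clock: 21.7
eef_pos: [560.6, 272.6, 246.3]
tool_rot: [-1.562, 0.004, -1.571]
force: [0.8, 0.6, -2.4]
width: 21.4
[[ 0.965 -0.04   0.259]
 [-0.015  0.978  0.208]
 [-0.262 -0.204  0.943]]
[ 462.22915829 -434.54312069  121.7784378 ]
shift cm [70.77 12.06 -9.94] turn deg [ 2.28 89.88 20.82] rows>= 15.0
via
shift cm [37.25 -2.57 -4.04] turn deg [-0.38 45.   -0.43] rows>= 8.0
```

```bash
python3 -m inch '[0.1,2,-0.3,-0.2,0,3,0, 0.1,5.5,-0.7,-0.6,0,7,0, 0.1,9.5,-1,-1,0,12,0, 0.1,13.5,-1.3,-1.5,0,17,0, 0.1,17.5,-1.6,-1.9,0,22,0, 0.1,21.5,-1.8,-2.3,0,27,0, 0.1,25.5,-2,-2.8,0,32,0, 0.1,29.5,-2.3,-3.2,0,37,0, 0.1,33.5,-2.5,-3.6,0,41,0, 0.1,37.2,-2.5,-4,0,45,0, 0.1,37.2,-2.5,-4,0,45,0]'
python3 - <<'E'
from h import *
print(pose()[2]["qpos"]);go(*toolat(50,60,190));print(toolat(50,60,190)[0])
E
```

```text
clock: 22.8
eef_pos: [516.3, -109.1, 264.1]
tool_rot: [-1.57, -0.006, -2.367]
force: [-0.5, -0.1, -1.4]
width: 20.9
[ 0.59709731  0.44181628 -0.64872201  1.75637305  0.30749252  1.0495343
 -0.95798826]
shift cm [26.68  8.12 18.12] turn deg [-5.71 44.68 19.4 ] rows>= 7.0
[ 452.0021105  -425.53740129  184.50247236]
```

```bash
python3 -m inch '[0.1,2.5,0.5,1.8,-0.6,4.4,1.9, 0.1,5.5,1.2,3.8,-1.2,9,3.9, 0.1,9,2.2,6.2,-1.8,14.5,6, 0.1,12.5,3.3,8.6,-2.6,20.5,8.6, 0.1,16,4.5,11,-3.4,26.5,11.4, 0.1,19.5,5.7,13.4,-4.2,32.5,14.1, 0.1,23,6.9,15.8,-5,38.5,16.8, 0.1,26.7,8.1,18.1,-5.7,44.7,19.4, 0.1,26.7,8.1,18.1,-5.7,44.7,19.4, 0.1,26.7,8.1,18.1,-5.7,44.7,19.4]'
python3 - <<'E'
from h import *
print(pose()[2]["qpos"]);snap("wrist","w17");go(*toolat(50,60,190));go(*toolat(44,38,36))
E
```

```text
clock: 23.8
eef_pos: [455.8, -418.8, 182.6]
tool_rot: [-1.795, 0.263, 3.106]
force: [1.3, 1.5, -0.9]
width: 21.4
[ 1.23832643  0.67115336 -0.5496724   1.65393955 -0.01541463  0.86047734
 -0.77063672]
shift cm [ 0.48 -0.39  0.8 ] turn deg [ 0.55  0.56 -0.04] rows>= 1.0
shift cm [ 1.11 14.99  3.15] turn deg [ 0.55  0.56 -0.04] rows>= 4.0
```

View pics/w17.png

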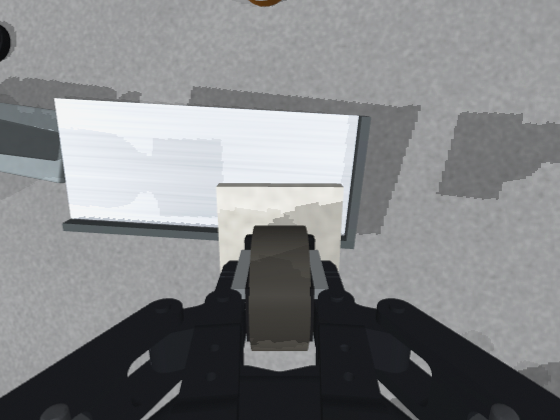

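```bash
python3 - <<'E'
from h import *
w=snap("wrist");t=snap("top");ex,ey,ez=deck()
im=w["img"][80:260,40:400];cv2.imwrite("pics/w17c.png",cv2.resize(im,None,fx=2.2,fy=2.2,interpolation=cv2.INTER_CUBIC)[...,::-1])
for n,u in[("far hi",(56,99)),("far lo",(359,117)),("near hi",(70,219)),("near fence at 150",(150,223)),("fence side mid",(352,180))]:
    o,v=ray(w,u);X=o+v*(((O-o)@ez)/(v@ez));d=X-O;print(n,X.round(1),(d@ex).round(1),(d@ey).round(1))
print(proj(w,[dp(116,276,0),dp(116,0,0),dp(0,276,0),dp(0,0,0)]).round())
for n,a,b in[("far hi",(56,99),(352.8,199.5)),("far lo",(359,117),(441.3,207.5)),("near hi",(70,219),(347.5,241.3))]:
    X,e=tri((w,a),(t,b));d=X-O;print(n,X.round(1),np.round(e,1),"deck",(d@ex).round(1),(d@ey).round(1),(d@ez).round(1))
E
```

```text
far hi [ 565.2 -192.8  112.6] 132.4 271.0
far lo [ 556.8 -459.5   52.5] 119.5 -2.2
near hi [ 454.9 -181.7   84.5] 18.3 277.7
near fence at 150 [ 453.1 -259.4   67.1] 15.1 198.0
fence side mid [ 500.6 -455.    37.9] 61.3 -0.1
[[ 54. 118.]
 [356. 121.]
 [ 75. 236.]
 [348. 240.]]
far hi [ 564.3 -189.9  109.6] [1.8 1.8] deck 130.7 273.2 -3.2
far lo [ 554.7 -459.3   57. ] [1. 1.] deck 118.7 -1.1 4.8
near hi [ 453.6 -179.    81.5] [1.1 1.1] deck 16.1 279.6 -3.0
```

View pics/w17c.png

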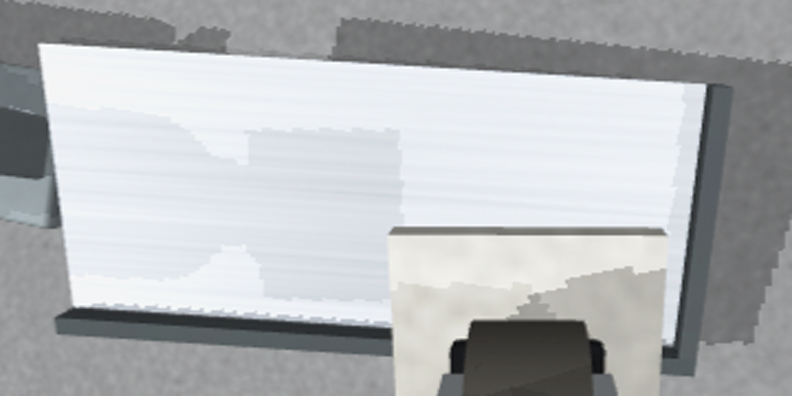

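```bash
sed -i 's/YAW=-2.4/YAW=-5.3/' h.py; python3 - <<'E'
from h import *
from scipy.optimize import least_squares
import h
w=snap("wrist");t=snap("top");c=snap("scene")
obs={(116,276):[(w,(57,99.5)),(t,(352.8,199.5)),(c,(189.5,186.2))],(116,0):[(w,(360,117)),(t,(441.3,207.5)),(c,(102.5,187.8))],(0,276):[(w,(72,219)),(t,(347.5,241.3)),(c,(208,162.8))],(0,0):[(t,(436.2,247.5)),(c,(121.7,165.8))]}
def f(q):
    h.O=q[:3];h.YAW=q[3];r=[]
    for (x,y),L in obs.items():
        X=dp(x,y,0)
        for d,u in L:
            o,v=ray(d,u);e=X-o;e=e-v*(v@e);r+=list(e)
    return np.array(r)
s=least_squares(f,[*O,-5.3]);print(s.x.round(2),np.abs(s.fun).max().round(1))
i=0
for k,L in obs.items():
    for d,u in L: print(k,s.fun[i:i+3].round(1));i+=3
print(np.round(deck(),3))
E
```

```text
[ 443.41 -449.14   23.06   -5.5 ] 5.1
(116, 276) [-1.  -0.2 -0.5]
(116, 276) [ 3.  -0.5  0.7]
(116, 276) [-2.7  4.   0.6]
(116, 0) [-3.7 -0.6 -0.9]
(116, 0) [ 0.6  0.8 -0.3]
(116, 0) [ 1.7 -5.1  2.2]
(0, 276) [-1.6 -0.6 -0.4]
(0, 276) [1.3 0.1 0.1]
(0, 276) [ 0.2 -2.3  0.6]
(0, 0) [ 2.   3.2 -1.2]
(0, 0) [ 0.1  1.3 -1. ]
[[ 0.961 -0.093  0.259]
 [ 0.038  0.977  0.208]
 [-0.272 -0.19   0.943]]
```

```bash
sed -i 's/^O=.*/O=np.array([442.8,-450.3,22.7]);YAW=-5.5/' h.py; python3 - <<'E'
from h import *
go(*toolat(46,40,100));go(*toolat(46,40,38))
E
```

```text
shift cm [0.83 8.73 2.86] turn deg [1.23 3.67 0.54] rows>= 2.0
shift cm [ 0.78 14.93  3.  ] turn deg [1.23 3.67 0.54] rows>= 4.0
```

```bash
python3 -m inch '[0.1,0.2,2,0.8,0.4,1.2,0.2, 0.1,0.5,4.5,1.6,0.8,2.4,0.4, 0.1,0.8,7,2.4,1.2,3.7,0.5, 0.1,0.8,8.7,2.9,1.2,3.7,0.5, 0.1,0.8,8.7,2.9,1.2,3.7,0.5]'
python3 - <<'E'
from h import *
snap("wrist","w18");go(*toolat(46,40,38))
c=snap("scene");cv2.imwrite("pics/s18.png",cv2.resize(c["img"][125:225,80:220],None,fx=5,fy=5,interpolation=cv2.INTER_CUBIC)[...,::-1])
E
```

```text
clock: 24.6
eef_pos: [473.8, -426.2, 92.9]
tool_rot: [-1.792, 0.258, 3.044]
force: [0.0, -0.0, -2.0]
width: 21.2
shift cm [-0.06  6.16 -0.1 ] turn deg [ 0.11 -0.14  0.08] rows>= 2.0
```

View pics/w18.png

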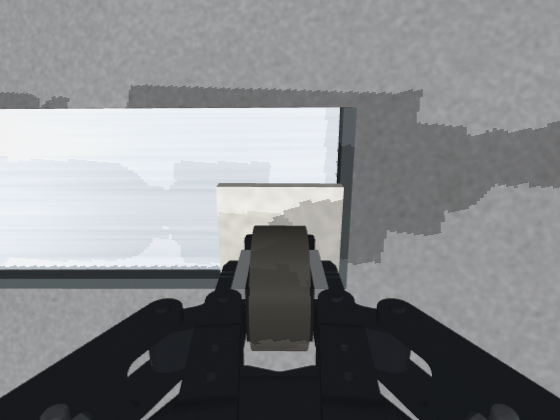

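View pics/s18.png

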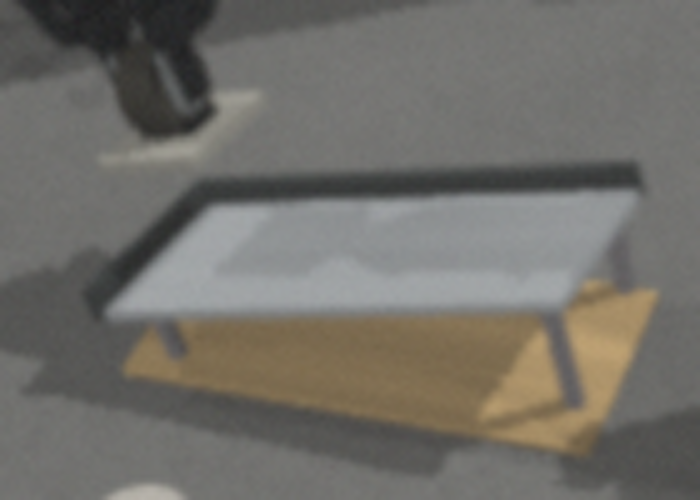

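```bash
python3 -m inch '[0.1,0,2.5,0,0,0,0, 0.1,0,4,0,0,0,0, 0.1,0,5,0,0,0,0, 0.1,0,5.6,0,0,0,0, 0.1,0,5.6,0,0,0,0]'
python3 - <<'E'
from h import *
snap("wrist","w19")
c=snap("scene");cv2.imwrite("pics/s19.png",cv2.resize(c["img"][125:225,80:220],None,fx=5,fy=5,interpolation=cv2.INTER_CUBIC)[...,::-1])
E
```

```text
clock: 25.2
eef_pos: [489.2, -416.8, 41.7]
tool_rot: [-1.789, 0.26, 3.043]
force: [0.2, -0.4, -2.7]
width: 21.2
```

View pics/w19.png

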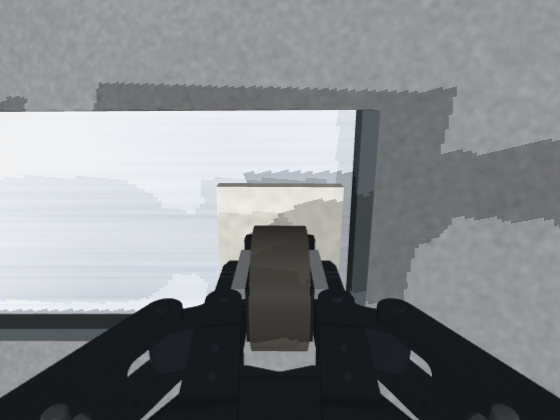

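View pics/s19.png

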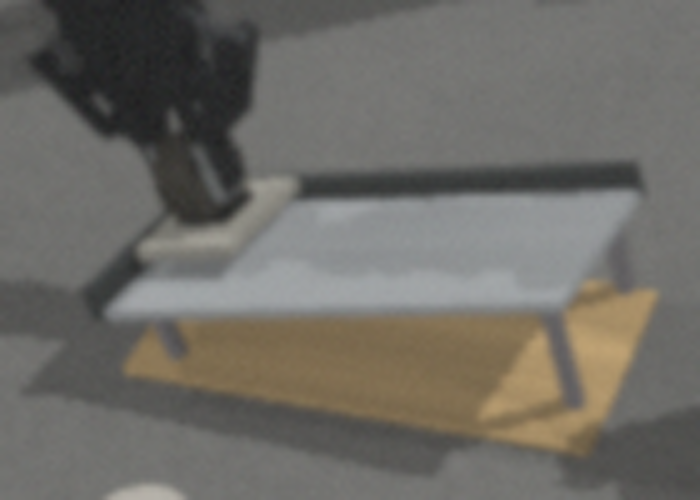

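```bash
python3 -m inch '[0.1,0,0.3,0,0,0,0, 0.1,0,0.6,0,0,0,0, 0.1,0,0.6,0,0,0,0]';python3 -m inch '[0.1,0,0.2,0,0,0,0, 0.1,0,0.4,0,0,0,0, 0.1,0,0.4,0,0,0,0]'
```

```text
clock: 25.6
eef_pos: [490.7, -416.0, 36.2]
tool_rot: [-1.789, 0.26, 3.042]
force: [-0.2, 0.2, -1.5]
width: 21.3
clock: 25.9
eef_pos: [491.9, -415.1, 32.4]
tool_rot: [-1.789, 0.26, 3.042]
force: [0.2, -0.4, -1.6]
width: 21.2
```

```bash
python3 -m inch '[0.1,0,0.2,0,0,0,0, 0.1,0,0.3,0,0,0,0, 0.1,0,0.3,0,0,0,0]';python3 - <<'E'
from h import *
w=snap("wrist","w20");p,R,s=pose();ex,ey,ez=deck()
print("centre deck",[float(((p+R.apply([1.2,-45,0])-O)@e).round(1)) for e in(ex,ey,ez)])
c=snap("scene");cv2.imwrite("pics/s20.png",cv2.resize(c["img"][125:225,80:220],None,fx=5,fy=5,interpolation=cv2.INTER_CUBIC)[...,::-1])
E
```

```text
clock: 26.2
eef_pos: [493.5, -417.1, 31.5]
tool_rot: [-1.785, 0.263, 3.042]
force: [-2.0, -1.0, 7.7]
width: 21.0
centre deck [46.7, 36.5, 33.2]
```

View pics/s20.png

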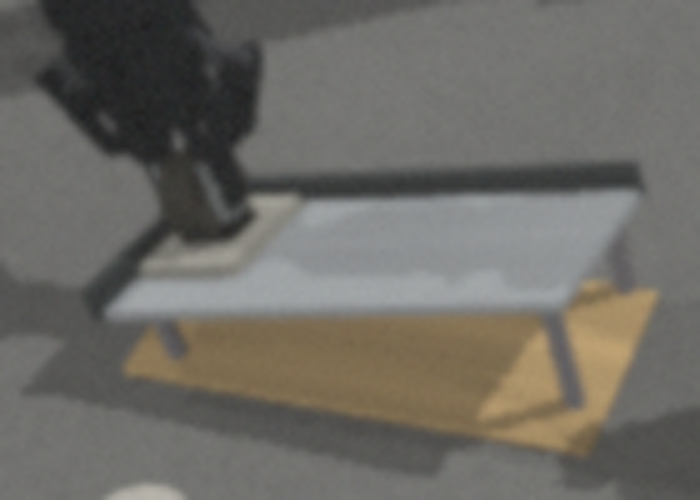

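View pics/w20.png

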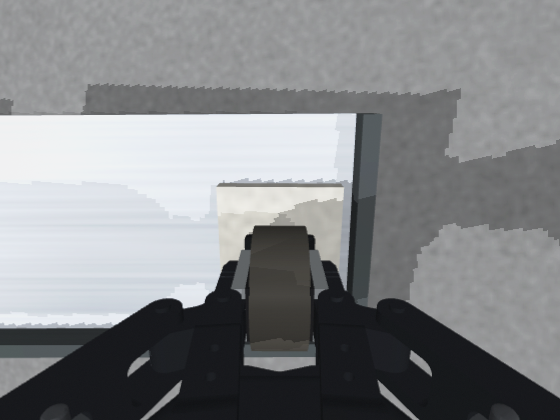

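```bash
python3 -m inch '[0.42,0,0,0,0,0,0, 0.42,0,0,0,0,0,0, 0.42,0,0,0,0,0,0, 0.42,0,0,0,0,0,0, 0.5,0,0,0,0,0,0, 0.5,0,-1,0,0,0,0, 0.5,0,-3,0,0,0,0, 0.5,0,-6,0,0,0,0, 0.5,0,-9,0,0,0,0, 0.5,0,-13,0,0,0,0, 0.5,0,-17,0,0,0,0, 0.5,0,-17,0,0,0,0]';python3 - <<'E'
from h import *
w=snap("wrist","w21")
E
```

```text
clock: 27.5
eef_pos: [447.2, -451.5, 196.1]
tool_rot: [-1.78, 0.267, 3.041]
force: [-0.4, -0.4, -0.1]
width: 42.7
```

View pics/w21.png

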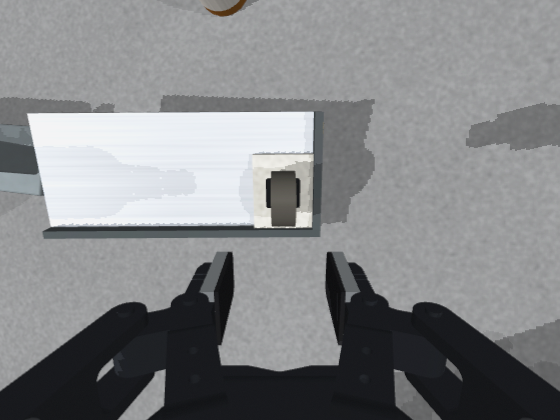

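```bash
python3 - <<'E'
from h import *
go([500,-120,280],frame([0,0,-1],[.7,-.7,0]))
E
```

```text
shift cm [ -4.19  -0.62 -34.21] turn deg [  4.64 -48.64 -19.39] rows>= 7.0
```

```bash
python3 -m inch '[0.5,-0.5,-0.6,-4,0.5,-6,-2.4, 0.5,-1,-1,-8.4,1.1,-12,-4.8, 0.5,-1.5,-1,-12.8,1.7,-18,-7.2, 0.5,-2,-1,-17,2.3,-24.3,-9.7, 0.5,-2.6,-0.9,-21.3,2.9,-30.4,-12.1, 0.5,-3.1,-0.8,-25.6,3.5,-36.5,-14.5, 0.5,-3.7,-0.7,-30,4,-42.6,-17, 0.5,-4.2,-0.6,-34.2,4.6,-48.6,-19.4, 0.5,-4.2,-0.6,-34.2,4.6,-48.6,-19.4]'
python3 - <<'E'
from h import *
go([505,320,280],frame([0,0,-1],[1,0,0]))
E
```

```text
clock: 28.45
eef_pos: [501.4, -107.9, 279.4]
tool_rot: [-1.578, 0.007, -2.337]
force: [-0.0, 0.3, 0.3]
width: 42.6
shift cm [-31.07   0.36 -29.42] turn deg [  0.25 -43.92  -0.52] rows>= 9.0
```

```bash
python3 -m inch '[0.5,-3.1,0,-2.9,0,-4.4,0, 0.5,-6.2,0,-5.9,0,-8.8,0, 0.5,-9.3,0,-8.8,0,-13.2,0, 0.5,-12.4,0,-11.8,0,-17.6,0, 0.5,-15.5,0,-14.7,0,-22,0, 0.5,-18.6,0,-17.6,0,-26.4,0, 0.5,-21.7,0,-20.6,0,-30.8,0, 0.5,-24.8,0,-23.5,0,-35.2,0, 0.5,-28,0,-26.5,0,-39.6,0, 0.5,-31.1,0.3,-29.4,0.2,-43.9,-0.5, 0.5,-31.1,0.3,-29.4,0.2,-43.9,-0.5, 0.5,-31.1,0.3,-29.4,0.2,-43.9,-0.5]'
python3 - <<'E'
from h import *
w=snap("wrist","w22")
for f in feet(w,13,(215,60,350,245),200):print(f)
E
```

```text
clock: 29.65
eef_pos: [509.3, 310.6, 276.1]
tool_rot: [-1.577, -0.004, -1.585]
force: [0.5, 0.2, 0.4]
width: 42.6
([226, 76, 52, 64, 1759], ((474.99444580078125, 379.0875549316406), (60.41265106201172, 75.66832733154297), 0.8697372674942017))
([231, 169, 46, 55, 1418], ((472.7059631347656, 264.3128356933594), (75.61135864257812, 60.62406539916992), 89.00420379638672))
```

View pics/w22.png

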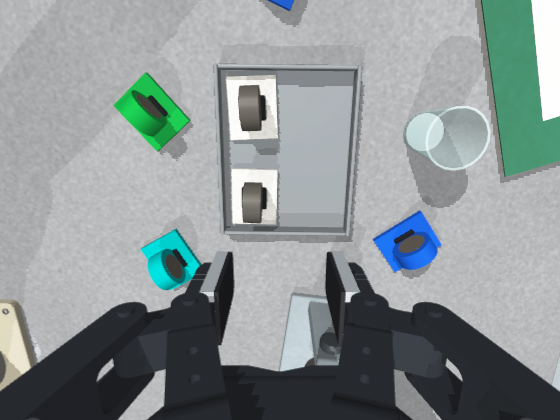

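```bash
python3 - <<'E'
from h import *
go([473.2,264.5,60],frame([0,0,-1],[1,-0.015,0]))
E
```

```text
shift cm [ 4.39 21.68 -3.5 ] turn deg [ 0.31 -0.13  0.3 ] rows>= 5.0
```

```bash
python3 -m inch '[0.42,1,4,-0.8,0,0,0, 0.42,2,8,-1.6,0,0,0, 0.42,3,12,-2.4,0,0,0, 0.42,4,16,-3.2,0.3,0,0.3, 0.42,4.4,20,-3.5,0.3,-0.1,0.3, 0.42,4.4,21.7,-3.5,0.3,-0.1,0.3, 0.42,4.4,21.7,-3.5,0.3,-0.1,0.3]'
python3 - <<'E'
from h import *
w=snap("wrist","w23")
go([473.2,264.5,-9],frame([0,0,-1],[1,-0.015,0]))
E
```

```text
clock: 30.4
eef_pos: [472.9, 261.8, 58.4]
tool_rot: [-1.573, -0.002, -1.589]
force: [-0.3, 0.3, 0.8]
width: 35.8
shift cm [-0.1   6.91 -0.08] turn deg [ 0.   -0.18  0.01] rows>= 2.0
```

View pics/w23.png

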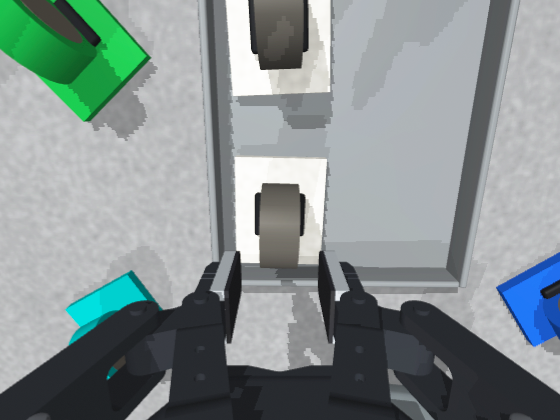

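```bash
python3 -m inch '[0.42,-0.1,3,0,0,0,0, 0.42,-0.2,5.5,0,0,0,0, 0.42,-0.2,6.8,0,0,0,0, 0.42,-0.2,6.8,0,0,0,0, 0.1,-0.2,6.8,0,0,0,0, 0.1,-0.2,6.8,0,0,0,0, 0.1,-0.2,6.8,0,0,0,0, 0.1,-0.2,6.8,0,0,0,0]'; python3 -m inch '[0.1,0,-3,0,0,0,0, 0.1,0,-7,0,0,0,0, 0.1,0,-12,0,0,0,0, 0.1,0,-17,0,0,0,0, 0.1,0,-22,0,0,0,0, 0.1,0,-25,0,0,0,0, 0.1,0,-25,0,0,0,0]'
python3 - <<'E'
from h import *
w=snap("wrist","w24")
go([520,-100,270],frame([0,0,-1],[.7,-.7,0]))
E
```

```text
clock: 31.25
eef_pos: [475.3, 268.2, -5.9]
tool_rot: [-1.567, 0.003, -1.587]
force: [-1.4, -1.0, 7.2]
width: 21.3
clock: 31.95
eef_pos: [475.8, 269.2, 247.5]
tool_rot: [-1.561, 0.006, -1.587]
force: [0.4, 0.5, -2.3]
width: 21.5
shift cm [36.68 -2.61  5.14] turn deg [-0.24 44.07 -0.3 ] rows>= 8.0
```

View pics/w24.png

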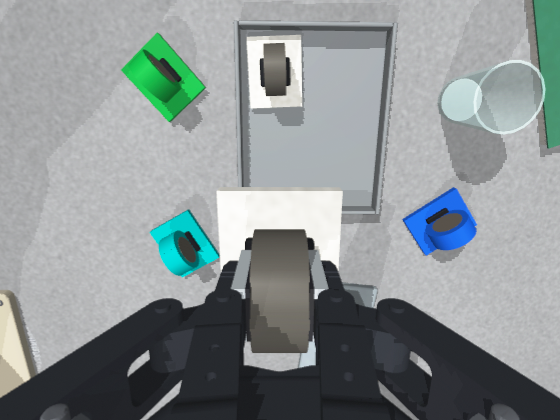

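```bash
python3 -m inch '[0.1,2,-0.3,0.3,0,3,0, 0.1,5.5,-0.7,0.8,0,7,0, 0.1,9.5,-1,1.4,0,12,0, 0.1,13.5,-1.3,2,0,17,0, 0.1,17.5,-1.6,2.5,0,22,0, 0.1,21.5,-1.8,3,0,27,0, 0.1,25.5,-2,3.6,0,32,0, 0.1,29.5,-2.3,4.1,0,37,0, 0.1,33.5,-2.5,4.6,0,41,0, 0.1,36.7,-2.6,5.1,0,44,0, 0.1,36.7,-2.6,5.1,0,44,0]'
python3 - <<'E'
from h import *
a=(50,120,190);go(*toolat(*a,3.7,43.5));print(toolat(*a,3.7,43.5)[0])
E
```

```text
clock: 33.1
eef_pos: [517.7, -107.4, 265.8]
tool_rot: [-1.572, -0.003, -2.365]
force: [-0.3, 0.4, -2.3]
width: 21.3
shift cm [22.28  6.65 14.33] turn deg [-5.04 47.89 19.49] rows>= 7.0
[ 459.12881934 -365.82248977  199.739148  ]
```

```bash
python3 -m inch '[0.1,2.5,0.3,1.4,-0.6,5,2, 0.1,5.5,1,3.4,-1.2,11,4.5, 0.1,9,2,5.6,-1.9,17.5,7.2, 0.1,12.5,3.2,8,-2.6,24,10, 0.1,16,4.4,10.2,-3.4,30.5,12.6, 0.1,19.5,5.6,12.4,-4.2,37,15.2, 0.1,22.3,6.6,14.3,-4.8,43,17.6, 0.1,22.3,6.6,14.3,-5,47.9,19.5, 0.1,22.3,6.6,14.3,-5,47.9,19.5, 0.1,22.3,6.6,14.3,-5,47.9,19.5]'
python3 - <<'E'
from h import *
snap("wrist","w25")
go(*toolat(46,101,100,3.7,43.5));go(*toolat(46,101,38,3.7,43.5))
E
```

```text
clock: 34.1
eef_pos: [462.9, -357.4, 200.9]
tool_rot: [-1.792, 0.265, 3.058]
force: [-0.2, 0.9, -1.6]
width: 21.3
shift cm [0.86 8.86 2.84] turn deg [ 0.41  0.78 -0.07] rows>= 2.0
shift cm [ 0.87 15.06  2.89] turn deg [ 0.41  0.78 -0.07] rows>= 4.0
```

View pics/w25.png

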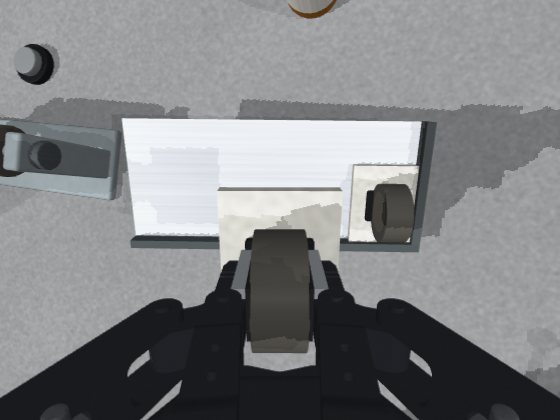

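```bash
python3 -m inch '[0.1,0.3,2.5,1,0.1,0.3,0, 0.1,0.6,5,2,0.3,0.6,0, 0.1,0.9,8,2.8,0.4,0.8,0, 0.1,0.9,10.5,2.9,0.4,0.8,0, 0.1,0.9,12.5,2.9,0.4,0.8,0, 0.1,0.9,14,2.9,0.4,0.8,0, 0.1,0.9,14.8,2.9,0.4,0.8,0, 0.1,0.9,14.8,2.9,0.4,0.8,0]'
python3 - <<'E'
from h import *
snap("wrist","w26")
go(*toolat(46,101,33,3.7,43.5))
E
```

```text
clock: 34.95
eef_pos: [494.8, -356.8, 53.4]
tool_rot: [-1.788, 0.263, 3.043]
force: [-0.4, 0.7, -1.2]
width: 21.3
shift cm [-0.01  0.84 -0.2 ] turn deg [-0.09 -0.18 -0.14] rows>= 1.0
```

View pics/w26.png

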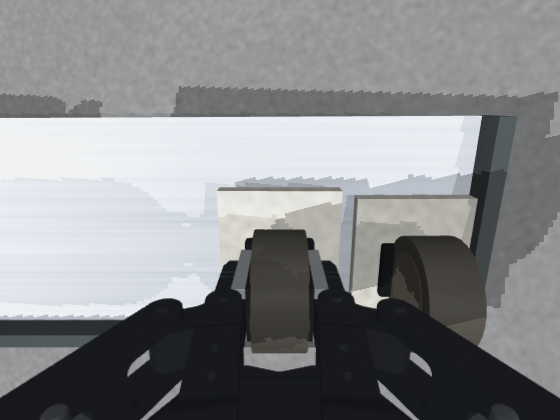

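```bash
python3 -m inch '[0.1,0,0.3,0,0,0,0, 0.1,0,0.6,0,0,0,0, 0.1,0,0.6,0,0,0,0]';python3 -m inch '[0.1,0,0.2,0,0,0,0, 0.1,0,0.3,0,0,0,0, 0.1,0,0.3,0,0,0,0]'
```

```text
clock: 35.3
eef_pos: [495.8, -357.2, 48.4]
tool_rot: [-1.787, 0.263, 3.04]
force: [-0.4, 0.6, -2.2]
width: 21.5
clock: 35.6
eef_pos: [497.0, -357.2, 46.0]
tool_rot: [-1.786, 0.264, 3.04]
force: [-1.4, -0.2, 2.6]
width: 21.5
```

Contact (force up). Release and withdraw.

```bash
python3 -m inch '[0.42,0,0,0,0,0,0, 0.42,0,0,0,0,0,0, 0.42,0,0,0,0,0,0, 0.42,0,0,0,0,0,0, 0.5,0,0,0,0,0,0, 0.5,0,-1,0,0,0,0, 0.5,0,-3,0,0,0,0, 0.5,0,-6,0,0,0,0, 0.5,0,-9,0,0,0,0, 0.5,0,-13,0,0,0,0, 0.5,0,-17,0,0,0,0, 0.5,0,-17,0,0,0,0]';python3 - <<'E'
from h import *
w=snap("wrist","w27")
go([500,-120,280],frame([0,0,-1],[.7,-.7,0]))
E
```

```text
clock: 36.8
eef_pos: [451.0, -392.4, 211.2]
tool_rot: [-1.779, 0.269, 3.039]
force: [0.1, 0.2, -0.3]
width: 42.7
shift cm [ -3.98  -0.4  -28.13] turn deg [  4.49 -48.73 -19.51] rows>= 7.0
```

View pics/w27.png

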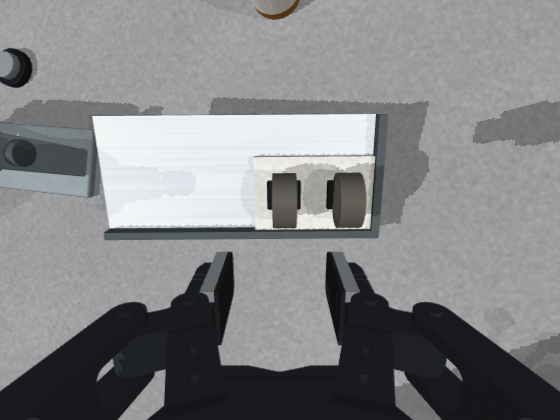

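Two are home, foot against foot. I'll go back for the third.

```bash
python3 -m inch '[0.5,-0.5,-0.6,-3.5,0.5,-6,-2.4, 0.5,-1,-1,-7,1.1,-12,-4.8, 0.5,-1.5,-1,-10.5,1.7,-18,-7.2, 0.5,-2,-1,-14,2.3,-24.3,-9.7, 0.5,-2.5,-0.9,-17.5,2.9,-30.4,-12.1, 0.5,-3,-0.8,-21,3.5,-36.5,-14.5, 0.5,-3.5,-0.6,-24.6,4,-42.6,-17, 0.5,-4,-0.4,-28.1,4.5,-48.7,-19.5, 0.5,-4,-0.4,-28.1,4.5,-48.7,-19.5]'
python3 - <<'E'
from h import *
go([505,320,280],frame([0,0,-1],[1,0,0]))
E
```

```text
clock: 37.75
eef_pos: [501.3, -109.6, 279.0]
tool_rot: [-1.577, 0.006, -2.339]
force: [0.5, 0.2, 0.6]
width: 42.6
shift cm [-31.14   0.27 -29.59] turn deg [  0.23 -44.04  -0.45] rows>= 9.0
```

```bash
python3 -m inch '[0.5,-3.1,0,-2.9,0,-4.4,0, 0.5,-6.2,0,-5.9,0,-8.8,0, 0.5,-9.3,0,-8.8,0,-13.2,0, 0.5,-12.4,0,-11.8,0,-17.6,0, 0.5,-15.5,0,-14.7,0,-22,0, 0.5,-18.6,0,-17.6,0,-26.4,0, 0.5,-21.7,0,-20.6,0,-30.8,0, 0.5,-24.8,0,-23.5,0,-35.2,0, 0.5,-28,0,-26.5,0,-39.6,0, 0.5,-31.1,0.3,-29.5,0.2,-44,-0.5, 0.5,-31.1,0.3,-29.5,0.2,-44,-0.5, 0.5,-31.1,0.3,-29.5,0.2,-44,-0.5]'
python3 - <<'E'
from h import *
w=snap("wrist","w28")
for f in feet(w,13,(215,50,350,245),200):
    print(f)
go([474.9,379,60],frame([0,0,-1],[1,0,0]))
E
```

```text
clock: 38.95
eef_pos: [508.8, 310.9, 275.9]
tool_rot: [-1.576, -0.005, -1.584]
force: [-0.2, -0.5, 0.6]
width: 42.6
([227, 76, 51, 64, 1756], ((475.07647705078125, 379.0268859863281), (60.63594055175781, 75.61541748046875), 0.5836659669876099))
shift cm [-7.05 21.58 -3.48] turn deg [ 0.27 -0.9   0.35] rows>= 5.0
```

View pics/w28.png

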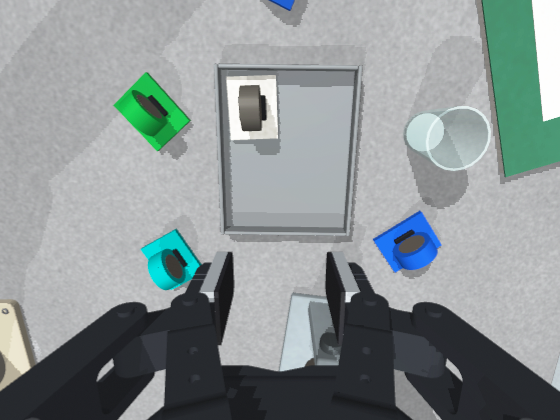

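```bash
python3 -m inch '[0.42,-1.8,4,-0.8,0,0,0, 0.42,-3.6,8,-1.6,0,-0.3,0, 0.42,-5.4,12,-2.4,0,-0.6,0, 0.42,-7,16,-3.2,0.3,-0.9,0.3, 0.42,-7,20,-3.5,0.3,-0.9,0.3, 0.42,-7,21.6,-3.5,0.3,-0.9,0.3, 0.42,-7,21.6,-3.5,0.3,-0.9,0.3]'
python3 - <<'E'
from h import *
w=snap("wrist","w29")
go([475,379,-9],frame([0,0,-1],[1,0.005,0]))
E
```

```text
clock: 39.7
eef_pos: [475.6, 376.4, 59.0]
tool_rot: [-1.571, -0.003, -1.573]
force: [-0.2, -0.7, -0.2]
width: 36.1
shift cm [-0.09  7.   -0.17] turn deg [-0.12 -0.43  0.02] rows>= 2.0
```

View pics/w29.png

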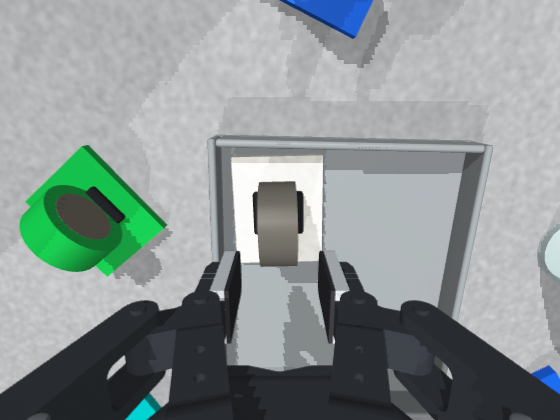

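```bash
python3 -m inch '[0.42,-0.1,3,-0.1,0,0,0, 0.42,0.1,5.5,-0.1,0,0,0, 0.42,0.1,6.8,-0.1,0,0,0, 0.42,0.1,6.8,-0.1,0,0,0, 0.1,0.1,6.8,-0.1,0,0,0, 0.1,0.1,6.8,-0.1,0,0,0, 0.1,0.1,6.8,-0.1,0,0,0, 0.1,0.1,6.8,-0.1,0,0,0]'; python3 -m inch '[0.1,0,-3,0,0,0,0, 0.1,0,-7,0,0,0,0, 0.1,0,-12,0,0,0,0, 0.1,0,-17,0,0,0,0, 0.1,0,-22,0,0,0,0, 0.1,0,-25,0,0,0,0, 0.1,0,-25,0,0,0,0]'
python3 - <<'E'
from h import *
w=snap("wrist","w30")
go([520,-100,270],frame([0,0,-1],[.7,-.7,0]))
E
```

```text
clock: 40.55
eef_pos: [475.9, 379.9, -5.1]
tool_rot: [-1.566, 0.003, -1.571]
force: [0.6, -0.5, 6.2]
width: 21.4
clock: 41.25
eef_pos: [475.5, 381.3, 248.6]
tool_rot: [-1.562, 0.007, -1.571]
force: [0.4, 1.1, -1.2]
width: 21.1
shift cm [47.94 -2.59  4.55] turn deg [-0.25 44.99 -0.34] rows>= 10.0
```

View pics/w30.png

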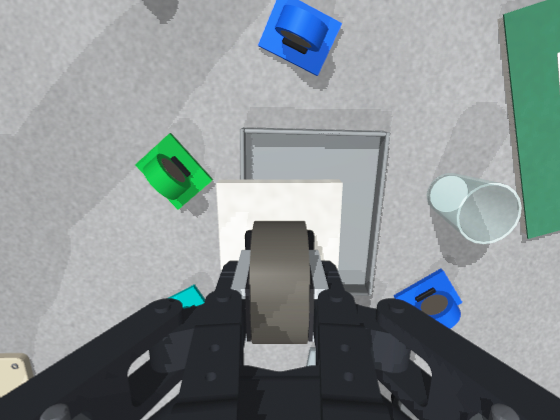

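```bash
python3 -m inch '[0.1,2.5,-0.3,0.3,0,2.5,0, 0.1,7,-0.7,0.7,0,6.5,0, 0.1,11.8,-1,1.2,0,11,0, 0.1,16.6,-1.3,1.6,0,15.6,0, 0.1,21.4,-1.6,2.1,0,20.1,0, 0.1,26.2,-1.8,2.5,0,24.6,0, 0.1,31,-2,3,0,29.1,0, 0.1,35.8,-2.3,3.5,0,33.6,0, 0.1,40.5,-2.5,4,0,38,0, 0.1,44.5,-2.6,4.3,0,42,0, 0.1,47.9,-2.6,4.5,0,45,0, 0.1,47.9,-2.6,4.5,0,45,0]'
python3 - <<'E'
from h import *
a=(50,180,190);go(*toolat(*a,0.9,42.6));print(toolat(*a,0.9,42.6)[0])
E
```

```text
clock: 42.5
eef_pos: [517.3, -107.5, 266.2]
tool_rot: [-1.571, -0.003, -2.367]
force: [-0.1, 0.1, -1.5]
width: 21.6
shift cm [18.15  5.44 10.15] turn deg [-5.1  47.77 19.49] rows>= 7.0
[ 458.48043053 -307.09008223  212.33811207]
```

```bash
python3 -m inch '[0.1,2.2,0.3,1,-0.6,5,2, 0.1,4.7,0.9,2.4,-1.2,11,4.5, 0.1,7.4,1.7,4,-1.9,17.5,7.2, 0.1,10.2,2.6,5.6,-2.6,24,10, 0.1,13,3.6,7.2,-3.4,30.5,12.6, 0.1,15.8,4.6,8.8,-4.2,37,15.2, 0.1,18.1,5.4,10.1,-4.8,43,17.6, 0.1,18.1,5.4,10.1,-5.1,47.8,19.5, 0.1,18.1,5.4,10.1,-5.1,47.8,19.5, 0.1,18.1,5.4,10.1,-5.1,47.8,19.5]'
python3 - <<'E'
from h import *
snap("wrist","w31")
go(*toolat(46,162,38,0.9,42.6))
E
```

```text
clock: 43.5
eef_pos: [462.3, -298.3, 213.7]
tool_rot: [-1.792, 0.265, 3.058]
force: [0.5, -0.0, -0.7]
width: 21.4
shift cm [ 0.86 15.06  2.83] turn deg [ 0.42  0.76 -0.08] rows>= 4.0
```

View pics/w31.png

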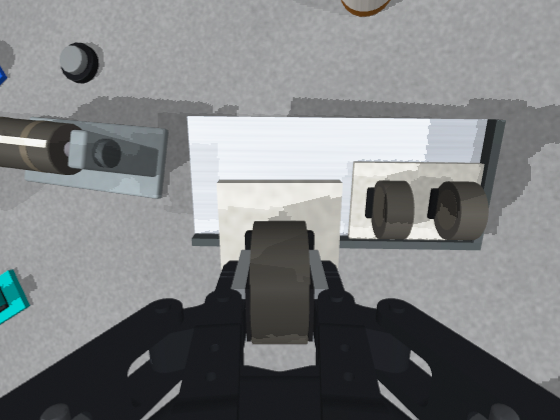

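```bash
python3 -m inch '[0.1,0.3,2.5,1,0.1,0.3,0, 0.1,0.6,5,2,0.3,0.6,0, 0.1,0.9,8,2.8,0.4,0.8,0, 0.1,0.9,10.5,2.8,0.4,0.8,0, 0.1,0.9,12.5,2.8,0.4,0.8,0, 0.1,0.9,14,2.8,0.4,0.8,0, 0.1,0.9,14.8,2.8,0.4,0.8,0, 0.1,0.9,14.8,2.8,0.4,0.8,0]'
python3 -m inch '[0.1,0,0.3,0,0,0,0, 0.1,0,0.6,0,0,0,0, 0.1,0,0.6,0,0,0,0]';python3 -m inch '[0.1,0,0.2,0,0,0,0, 0.1,0,0.3,0,0,0,0, 0.1,0,0.3,0,0,0,0]'
```

```text
clock: 44.35
eef_pos: [494.5, -295.7, 66.3]
tool_rot: [-1.789, 0.263, 3.044]
force: [0.4, 0.5, -0.9]
width: 21.2
clock: 44.65
eef_pos: [495.6, -296.6, 61.4]
tool_rot: [-1.787, 0.264, 3.041]
force: [-0.1, 0.3, -0.8]
width: 21.3
clock: 44.95
eef_pos: [496.3, -296.1, 58.4]
tool_rot: [-1.788, 0.264, 3.04]
force: [-0.9, -0.2, 0.6]
width: 21.7
```

```bash
python3 - <<'E'
from h import *
go(*toolat(46,160,33,0.9,42.6))
E
python3 -m inch '[0.42,0,0.1,0,0,0,0, 0.42,0,0.1,0,0,0,0, 0.42,0,0.1,0,0,0,0, 0.42,0,0,0,0,0,0, 0.5,0,0,0,0,0,0, 0.5,0,-1,0,0,0,0, 0.5,0,-3,0,0,0,0, 0.5,0,-6,0,0,0,0, 0.5,0,-9,0,0,0,0, 0.5,0,-13,0,0,0,0, 0.5,0,-17,0,0,0,0, 0.5,0,-17,0,0,0,0]';python3 - <<'E'
from h import *
w=snap("wrist","w32")
print(lineang(snap("top"),(-45,-20,0,20,45)),lineang(w,(-45,-35)))
go([500,-120,280],frame([0,0,-1],[.7,-.7,0]))
E
```

```text
shift cm [-0.05 -0.06  0.02] turn deg [-0.09 -0.26 -0.16] rows>= 1.0
clock: 46.15
eef_pos: [450.8, -331.5, 223.8]
tool_rot: [-1.78, 0.27, 3.039]
force: [0.9, -0.3, -0.5]
width: 42.5
[(-45, 0.4, 187.6875), (-20, 1.4, 192.36328125), (0, 2.3, 186.33203125), (20, 3.3, 177.453125), (45, 4.2, 185.064453125)] [(-45, 4.1, 244.8212890625), (-35, 0.0, 120.458984375)]
shift cm [ -4.39  -0.4  -21.85] turn deg [  4.73 -48.69 -19.48] rows>= 7.0
```

View pics/w32.png

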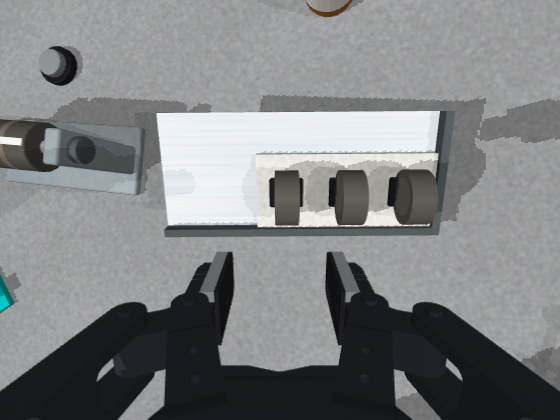

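```bash
python3 - <<'E'
from h import *
w=snap("wrist");ex,ey,ez=deck()
def dk(u,z):
    o,v=ray(w,u);X=o+v*(((O+z*ez-o)@ez)/(v@ez));d=X-O;return (d@ex).round(1),(d@ey).round(1)
for u in[(257,154),(258,227),(436,153),(315,154),(375,153)]:print(u,dk(u,8))
for u in[(287,170),(351,170),(411,170),(287,224),(351,224),(415,222)]:print(u,dk(u,45))
cv2.imwrite("pics/w32c.png",cv2.resize(w["img"][130:250,150:470],None,fx=2.5,fy=2.5,interpolation=cv2.INTER_CUBIC)[...,::-1])
E
```

```text
(257, 154) (np.float64(74.4), np.float64(181.1))
(258, 227) (np.float64(-0.9), np.float64(181.8))
(436, 153) (np.float64(74.5), np.float64(7.2))
(315, 154) (np.float64(74.1), np.float64(124.8))
(375, 153) (np.float64(74.8), np.float64(66.5))
(287, 170) (np.float64(65.3), np.float64(152.9))
(351, 170) (np.float64(65.0), np.float64(97.0))
(411, 170) (np.float64(64.8), np.float64(44.5))
(287, 224) (np.float64(15.3), np.float64(152.8))
(351, 224) (np.float64(15.0), np.float64(94.2))
(415, 222) (np.float64(16.6), np.float64(35.7))
```

View pics/w32c.png

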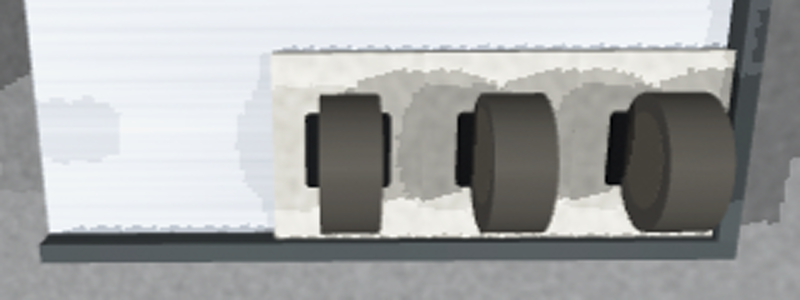

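```bash
python3 -m inch '[0,-0.5,-0.6,-2.5,0.5,-6,-2.4, 0,-1,-1,-5.2,1.1,-12,-4.8, 0,-1.6,-1,-8,1.7,-18,-7.2, 0,-2.2,-1,-10.8,2.3,-24.3,-9.7, 0,-2.7,-0.9,-13.6,2.9,-30.4,-12.1, 0,-3.3,-0.8,-16.4,3.5,-36.5,-14.5, 0,-3.9,-0.6,-19.2,4.1,-42.6,-17, 0,-4.4,-0.4,-21.8,4.7,-48.7,-19.5, 0,-4.4,-0.4,-21.8,4.7,-48.7,-19.5]'
python3 - <<'E'
from h import *
go([660,-40,240],frame([0,0,-1],[1,0,0]))
E
```

```text
clock: 47.2
eef_pos: [501.7, -112.4, 279.1]
tool_rot: [-1.576, 0.004, -2.342]
force: [-0.4, -0.1, 0.8]
width: 0.1
shift cm [-16.21   3.94   6.34] turn deg [  0.18 -44.16  -0.31] rows>= 6.0
```

```bash
python3 -m inch '[0,-2.5,0.6,1,0,-7,0, 0,-5,1.2,2,0,-14,0, 0,-8,1.9,3.1,0,-21.5,0, 0,-11,2.6,4.2,0,-29,0, 0,-14,3.3,5.4,0,-37,0, 0,-16.2,3.9,6.3,0.2,-44.2,-0.3, 0,-16.2,3.9,6.3,0.2,-44.2,-0.3, 0,-16.2,3.9,6.3,0.2,-44.2,-0.3]'
python3 - <<'E'
from h import *
w=snap("wrist","w33");t=snap("top");print(lineang(w,(-40,-20,0,20,40)),lineang(t,(-40,0,40)))
E
```

```text
clock: 48.0
eef_pos: [658.0, -49.2, 238.0]
tool_rot: [-1.575, -0.003, -1.584]
force: [0.2, 0.1, 0.4]
width: 0.0
[(-40, 3.1, 254.0), (-20, 3.6, 254.0), (0, 3.1, 254.0), (20, 5.0, 254.0), (40, -0.6, 254.0)] [(-40, 0.5, 190.146484375), (0, 2.0, 194.2890625), (40, 3.9, 194.03125)]
```

View pics/w33.png

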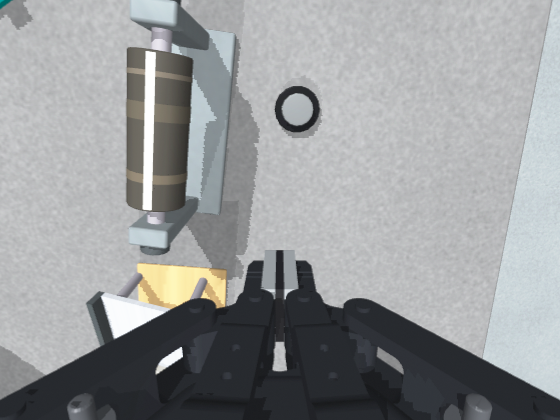

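```bash
python3 - <<'E'
from h import *
w=snap("wrist");t=snap("top");c=snap("scene")
g=cv2.cvtColor(w["img"],cv2.COLOR_RGB2GRAY)
m=np.zeros_like(g);m[80:140,268:328]=(g[80:140,268:328]<75)
k,_=cv2.findContours(m,cv2.RETR_EXTERNAL,cv2.CHAIN_APPROX_NONE);k=max(k,key=cv2.contourArea);e=cv2.fitEllipse(k);print(e)
print("top plate at z15",onz(w,e[0],12),"btn",onz(w,(297,109),22))
print(tri((w,(297,109)),(t,(275,166))))
X=onz(w,(297,109),22);go([X[0],X[1],60],frame([0,0,-1],[1,0,0]))
E
```

```text
((296.1841125488281, 107.42548370361328), (42.87069320678711, 45.292388916015625), 8.220293045043945)
top plate at z15 [678.34978135  18.58354478  12.        ] btn [678.79446252  16.99836586  22.        ]
(array([679.70318947,  17.04954666,   3.79592404]), [np.float64(0.34619161520805364), np.float64(0.34619161520805963)])
shift cm [-6.85 18.02  1.93] turn deg [ 0.01 -0.8   0.26] rows>= 4.0
```

```bash
python3 -m inch '[0,-2,3,0.5,0,0,0, 0,-4,7,1,0,-0.4,0, 0,-6,11,1.6,0,-0.8,0.2, 0,-6.8,15,1.9,0,-0.8,0.2, 0,-6.8,18.5,1.9,0,-0.8,0.2, 0,-6.8,18.5,1.9,0,-0.8,0.2]'
python3 - <<'E'
from h import *
w=snap("wrist","w34");c=snap("scene");cv2.imwrite("pics/s34.png",cv2.resize(c["img"][190:290,210:330],None,fx=5,fy=5,interpolation=cv2.INTER_CUBIC)[...,::-1])
go([678.5,17.3,5],frame([0,0,-1],[1,0,0]))
E
```

```text
clock: 48.85
eef_pos: [674.8, 16.0, 50.1]
tool_rot: [-1.58, -0.002, -1.569]
force: [-1.4, -0.2, -0.9]
width: -0.2
shift cm [-0.03  5.06 -0.05] turn deg [0.01 0.02 0.01] rows>= 2.0
```

View pics/s34.png

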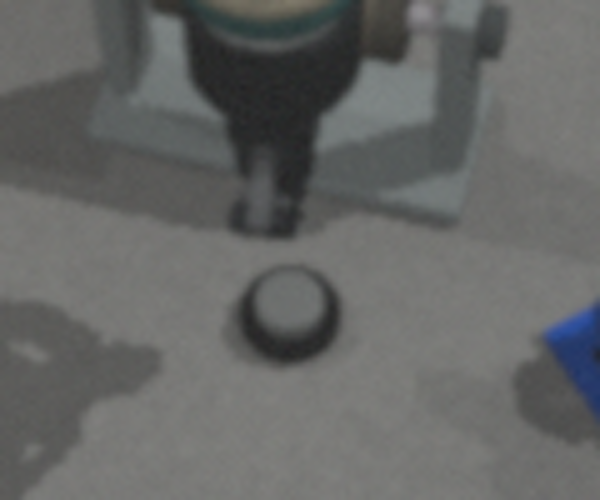

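View pics/w34.png

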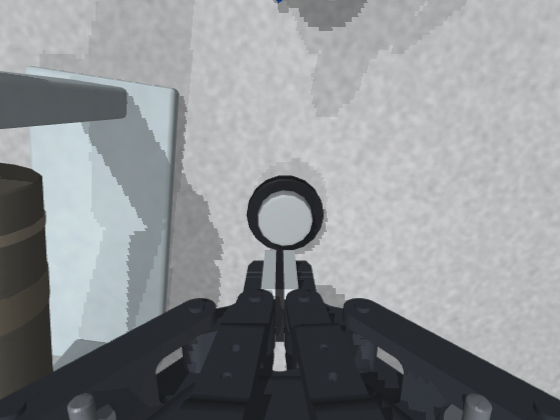

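```bash
python3 -m inch '[0,0,2,0,0,0,0, 0,0,3.5,0,0,0,0, 0,0,4.5,0,0,0,0, 0,0,4.5,0,0,0,0]'
python3 - <<'E'
from h import *
w=snap("wrist","w35");c=snap("scene");cv2.imwrite("pics/s35.png",cv2.resize(c["img"][190:290,210:330],None,fx=5,fy=5,interpolation=cv2.INTER_CUBIC)[...,::-1])
E
```

```text
clock: 49.35
eef_pos: [677.7, 17.0, 8.3]
tool_rot: [-1.574, -0.001, -1.57]
force: [-0.7, -0.1, -0.6]
width: 0.4
```

View pics/s35.png

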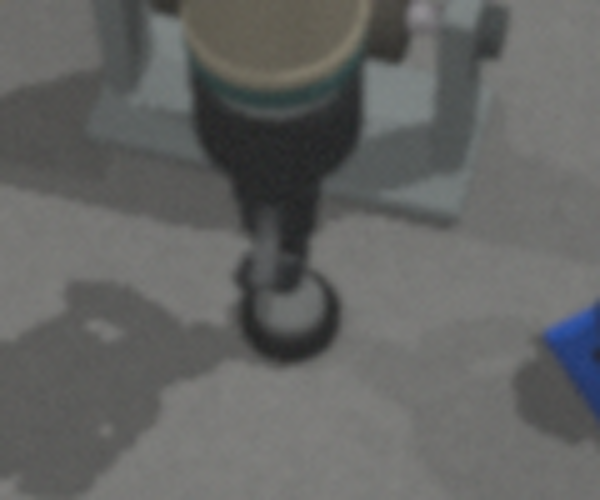

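View pics/w35.png

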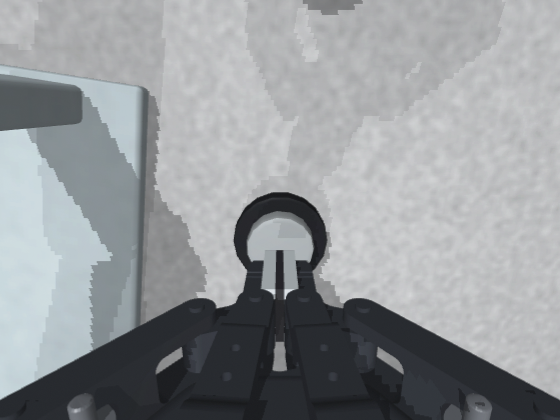

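```bash
python3 -m inch '[0,0,0.4,0,0,0,0, 0,0,0.8,0,0,0,0, 0,0,0.8,0,0,0,0]'; python3 -m inch '[0,0,0.3,0,0,0,0, 0,0,0.6,0,0,0,0, 0,0,0.6,0,0,0,0]'
```

```text
clock: 49.75
eef_pos: [678.5, 17.4, 1.4]
tool_rot: [-1.572, -0.0, -1.569]
force: [-0.2, 0.7, 0.3]
width: -0.1
clock: 50.05
eef_pos: [678.5, 17.4, -4.7]
tool_rot: [-1.572, -0.0, -1.569]
force: [-0.3, -0.6, -0.6]
width: 0.1
```

```bash
python3 - <<'E'
from h import *
w=snap("wrist","w36")
E
```

```text
(no output)
```

View pics/w36.png

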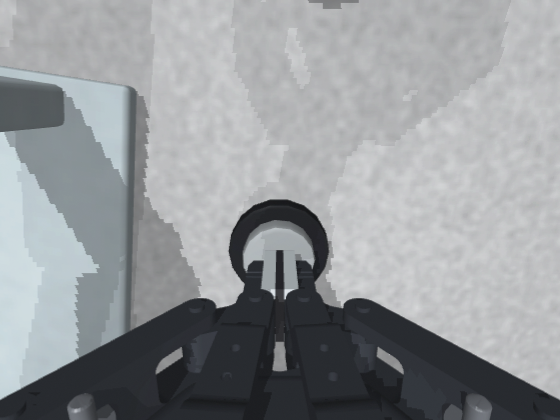

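```bash
python3 -m inch '[0,0,0.2,0,0,0,0, 0,0,0.4,0,0,0,0, 0,0,0.4,0,0,0,0]'; python3 -m inch '[0,0,0.2,0,0,0,0, 0,0,0.4,0,0,0,0, 0,0,0.4,0,0,0,0]'
```

```text
clock: 50.4
eef_pos: [678.6, 17.5, -8.5]
tool_rot: [-1.572, -0.0, -1.569]
force: [0.2, -0.2, 0.0]
width: -0.1
clock: 50.7
eef_pos: [679.0, 17.6, -12.1]
tool_rot: [-1.571, -0.0, -1.569]
force: [-0.2, -0.0, 2.3]
width: 0.1
```

```bash
python3 -m inch '[0,0,0.2,0,0,0,0, 0,0,0.4,0,0,0,0, 0,0,0.4,0,0,0,0]'; python3 -m inch '[0,0,0.15,0,0,0,0, 0,0,0.3,0,0,0,0, 0,0,0.3,0,0,0,0]'
```

```text
clock: 51.0
eef_pos: [679.1, 17.6, -15.6]
tool_rot: [-1.571, -0.0, -1.57]
force: [-1.1, -0.1, 5.7]
width: 0.2
clock: 51.3
eef_pos: [679.2, 17.6, -15.9]
tool_rot: [-1.57, -0.001, -1.57]
force: [-7.2, -1.9, 22.0]
width: -0.0
```

```bash
python3 -m inch '[0,0,-1,0,0,0,0, 0,0,-3,0,0,0,0, 0,0,-6,0,0,0,0, 0,0,-10,0,0,0,0, 0,0,-15,0,0,0,0, 0,0,-20,0,0,0,0, 0,0,-24,0,0,0,0, 0,0,-24,0,0,0,0, 0,0,-24,0,0,0,0]'
python3 - <<'E'
from h import *
w=snap("wrist","w37");t=snap("top","t37");c=snap("scene","s37");print(lineang(w,(-40,-20,0,20,40)),lineang(t,(-40,0,40)),lineang(c,(-40,0,40)))
E
```

```text
clock: 52.2
eef_pos: [679.2, 17.6, 222.3]
tool_rot: [-1.569, -0.0, -1.569]
force: [-0.1, -0.5, -0.7]
width: -0.1
[(-40, 3.2, 254.0), (-20, 3.9, 254.0), (0, 3.1, 254.0), (20, 4.8, 254.0), (40, 0.5, 254.0)] [(-40, 0.6, 190.86328125), (0, 2.0, 194.9140625), (40, 3.9, 195.5)] [(-40, -2.8, 174.33984375), (0, 110.9, 92.310546875), (40, -0.3, 180.556640625)]
```

View pics/w37.png

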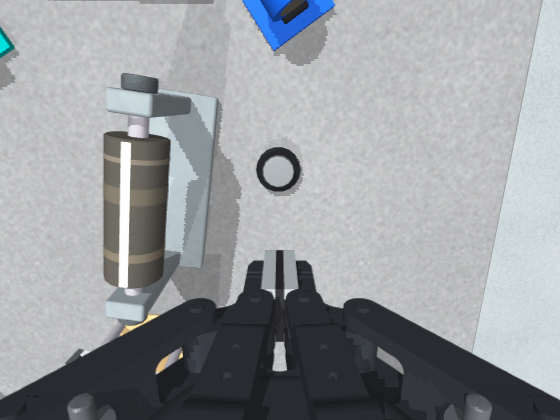

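View pics/t37.png

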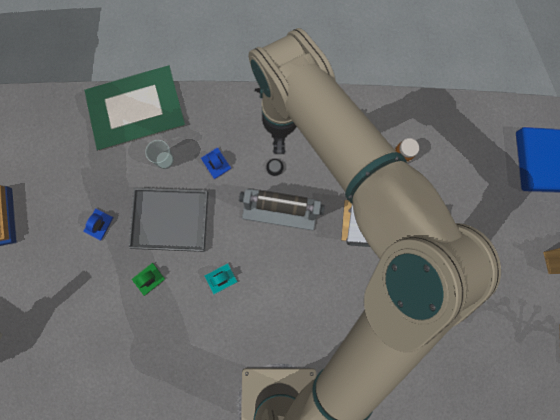

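View pics/s37.png

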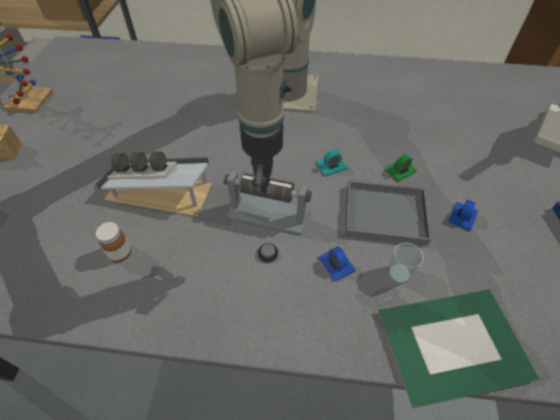

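```bash
python3 - <<'E'
from h import *
c=snap("scene");cv2.imwrite("pics/s38.png",cv2.resize(c["img"][135:225,85:220],None,fx=5.5,fy=5.5,interpolation=cv2.INTER_CUBIC)[...,::-1])
E
```

```text
(no output)
```

View pics/s38.png

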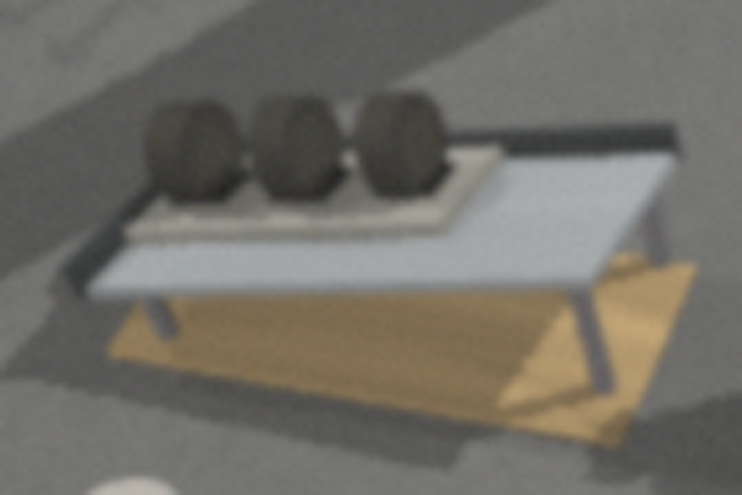

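The row stands closed up in the low corner, the line is up, and the button is out again.

```bash
python3 -c "
from cell import finish_job
print(finish_job())"
```

```text
the job is handed in; nothing more can be done
None
```

The job is handed in after about 52 s of the 210 s. The line is up, the slices are home, and the release was pressed and let go. No verdict was reported.

**What I did:**
- **Core:** I turned it by gripping and ratcheting until the white line faced up.
- **Slices:** Three were in the bin. I set each on the board at the slope's tilt, and they slid into the low corner.
- **Release:** I pressed the button until it bottomed out at about 22 N, after the line was up and the row was home, then lifted the arm clear.

**Last checks:**
- **Line:** The last pictures put it about −3° to +5° from straight up. Angles differed by a few degrees between cameras and along the core. One reading came out at 111° because the arm hid the core there, so I left it out.
- **Row:** Measured before the press, it ended about 181 mm along the low fence (180 expected), with the foot ends 1–2 mm short of the 76 mm expected. After the press I only looked at it, and it was unchanged.
- **Other things:** The bin is empty and the button is out again. The beaker and jar look unmoved, but I did not measure them.

**What disagreed:**
- **Fingertips:** They stood about 28 mm further back than the stated tool point. The first core grip pinched too high because of this, so I corrected for it from the pictures.
- **Core grip:** One later grip moved the core less than intended, and I repeated it.
- **Button height:** From two views it came out near 4 mm, which is unreliable. I used the stated 22 mm and felt for contact instead.

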